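# Put four sample pots back on their own stands

### The job

On the moulding shop's inspection bench the four sample plant pots stand on the wrong stands: swap them round so that each pot stands, still upside down, in the middle of the stand of its own shape and size (small round pot on the small round stand, and so on), with the square pots lined up with the edges of their square stands. Every stand is taken, but the empty rubber pad is free for parking a pot on the way; do not topple any pot, and leave the white jar where it is.

Things in the scene. Friction and masses are not known exactly. Their poses are not given: they have to be found in the camera images.
- pot_round_small: the small round plant pot: lime-green plastic, standing upside down, 58 mm tall, diameter 42 mm at the top (its closed base with a five-spoked vent pattern), widening evenly to 54 mm at the rim below; weighs about 30 g. Origin: centre of the rim plane, where it stands; z axis up through the base
- pot_round_large: the large round plant pot: lime-green plastic, standing upside down, 78 mm tall, diameter 58 mm at the top (its closed base with a five-spoked vent pattern), widening evenly to 72 mm at the rim below; weighs about 50 g. Origin: centre of the rim plane, where it stands; z axis up through the base
- pot_square_small: the small square plant pot: lime-green plastic, standing upside down, 58 mm tall, width 42 mm at the top (its closed base with a five-spoked vent pattern), widening evenly to 54 mm at the rim below; weighs about 30 g. Origin: centre of the rim plane, where it stands (widths across flats); x and y axes normal to the walls, z up through the base
- pot_square_large: the large square plant pot: lime-green plastic, standing upside down, 78 mm tall, width 58 mm at the top (its closed base with a five-spoked vent pattern), widening evenly to 72 mm at the rim below; weighs about 50 g. Origin: centre of the rim plane, where it stands (widths across flats); x and y axes normal to the walls, z up through the base
- stand_round_small: the small round stand: a plain flat aluminium plate, fixed to the bench, diameter 98 mm, 8 mm thick. Origin: centre of its underside on the bench, so its flat top is 8 mm above the origin. Home of the small round pot; at the start a pot of the other shape stands on it
- stand_round_large: the large round stand: a plain flat aluminium plate, fixed to the bench, diameter 124 mm, 8 mm thick. Origin: centre of its underside on the bench, so its flat top is 8 mm above the origin. Home of the large round pot; at the start a pot of the other shape stands on it
- stand_square_small: the small square stand: a plain flat aluminium plate, fixed to the bench, 98 x 98 mm, x and y axes normal to its edges, 8 mm thick. Origin: centre of its underside on the bench, so its flat top is 8 mm above the origin. Home of the small square pot; at the start a pot of the other shape stands on it
- stand_square_large: the large square stand: a plain flat aluminium plate, fixed to the bench, 124 x 124 mm, x and y axes normal to its edges, 8 mm thick. Origin: centre of its underside on the bench, so its flat top is 8 mm above the origin. Home of the large square pot; at the start a pot of the other shape stands on it
- spare_pad: the spare pad: a flat black rubber pad, fixed to the bench, 90 mm (its x) x 130 mm (its y), 8 mm thick, empty at the start. Origin: centre of its underside, top 8 mm above it
- jar: a closed white plastic jar with a white cap, a bystander, 56 mm in diameter, 85 mm tall, standing loose on the bench to the robot's right. Origin: centre of its underside
Things that resemble listed ones, but are neither listed nor needed, are in the scene too. Leave any green or orange look-alike of the stand_square_small alone.

How it is judged:
By the outcome, as a careful person would: the job done as asked, in the order asked, and still so for the second after the job is handed in, with the robot touching nothing.
It also fails if it takes over 144 s, if anything falls off the work surface, if the arm or the gripper's body presses on something with over 40 N, if the wrist force passes 120 N, or if a joint passes its speed limit or range.

### The arm

A 6-joint arm with a two-finger parallel gripper is mounted at the origin on the work surface. World frame = base frame: x ahead of the robot, y to its left, z up, the work surface at z = 0. Lengths are in m, angles in rad, forces in N, time in s.
With the tool pointing down it reaches from about 0.375 to 0.975 m from the base axis. Payload 3.8 kg.
Tool frame: the origin (TCP) lies midway between the tips of the shut fingers; the grasp point (between the pads) lies 19 mm behind it; z points along the fingers, y is the line along which they close (so a half turn about z gives the same grasp; the last joint's range is limited). The gripper opens to 85 mm and grips with 20 to 120 N. Pads are 22 mm wide; open, the fingers measure 114 mm over their backs; the gripper's body (76 mm by 85 mm) begins 54 mm behind the grasp point. The pads swing forward as they close: fully open they stand 13 mm farther back than shut.
Start: joints at [1.193, 0.264, 1.604, -0, 1.274, -0.037], TCP at [0.226, 0.636, 0.231] pointing down, gripper open.
Joint ranges: [-2.63, 2.63], [-0.94, 2.18], [0.31, 2.57], [-1.31, 4.45], [0, 2.66], [-2.55, 2.55]. Speed limits (rad/s): [2.57, 2.57, 3.14, 3.14, 3.14, 3.14].

### API

Orientations are given as a rotation vector (axis times angle).
In Python, from workcell import bot, read_camera, camera_info, ticket gives the robot as it stands.
- The arm moves only by the tool servo_tool, never from a script. Its argument "targets" is a list of rows, each an object of numbers: "hand": the closure, from -1 (fully open) to 1 (shut); "x", "y", "z": the shift along the tool's x, y, z as a fraction of full scale; "roll": the turn about the tool's z as a fraction of full scale. In form: [{"hand": .., "x": .., "y": .., "z": .., "roll": ..}, ...]. A call has 1 to 10 rows; each row is the pose to reach, as a shift and turn from the pose commanded when the call began, along the tool's axes at that moment, turning the shorter way round; what a row does not reach only later rows make up. Full scale, the value 1, is 50 cm for a shift and 180 degrees for a turn. A row lasts 1/12 s, in which the tool goes at most 41.7 mm and 7.16 degrees, less where a joint would pass 70% of its speed; a pose out of reach is approached as far as the arm can. A call with a number of a shift or a turn outside -1 to 1 is refused whole. A call with a gripper value outside its range is refused whole. The fingers move at their own pace and stop on an object; "grip_force" is the grip in N (left out, the last holds). Time passes only in rows, so rows that repeat a pose let the fingers close. It gives the time, the measured TCP pose, the force, the opening and the grip force at its end, in the units of the state.
- bot.read_state(): the state, without advancing time (a new reading comes with each control period).
- read_camera(name): name is "scene" or "side" or "wrist"; returns the picture (384x512x3 uint8, red, green, blue); there is no depth.
- camera_info(name): a dict with "fx", "fy", "cx", "cy" (pixels), "k1" (the pictures are not rectified: a ray, as slopes to the right and down, at radius r is drawn at 1 + k1 r^2 times it, then the intrinsics apply), "eye" and "orientation" of the camera in the world; the wrist camera has in their place "T_tool_cam" (4x4, takes a point from camera to tool coordinates, whose origin is the TCP and whose axes are the flange's). Camera axes: x right, y down, z forward; pixel columns grow to the right and rows downward; lengths in m; the calibration is good to about 2 mm. A picture is of the moment at which its call begins: read the wrist's pose just before it. camera_info takes no time and is no camera call.
- ticket.finish_job(): hands the job in; it is judged then, once.
The state is a dict: "time": time; "q": joint angles; "joint_vel": joint speeds; "joint_torque": joint torques, N m; "tool_pos": TCP position; "tcp_rot": TCP orientation; "wrist_force": force on the tool from outside, world axes, zero at the start; "torque": the same for the moment, N m; "width": opening from 0.0 (shut) to 1.0 (fully open); "grip_force": force on a finger pad.
Only numpy, scipy, OpenCV 4.12 (cv2) and the standard library are available. Lean on these libraries where they do the work, as an engineer would, in place of code of your own. Each camera call takes 0.05 s, during which the arm holds its last target. There are 200 camera calls.

## Working session

There is one attempt and no reset: what is moved stays moved. The work goes in short steps, Python scripts to look and compute and a tool call to move; the robot and the scene stay as the last step left them, time stands still between calls to the robot, and variables do not carry over. Pictures are saved under pics/ and viewed, at most 14 in all, crops included, and the job is handed in when it is done.

Besides the shell and the picture viewer there is one more tool, called after "Emit:" as name([rows], argument=value, ...), one row to a line, values as JSON. servo_tool: Moves the arm, as the interface text tells. Its arguments: {"type":"object","properties":{"targets":{"type":"array"},"grip_force":{"type":"number"}},"required":["targets"]}

```bash
mkdir -p pics; cat > h.py <<'E'
import numpy as np,cv2
from workcell import bot,read_camera,camera_info,ticket
from scipy.spatial.transform import Rotation as R
def snap(n,f):
    s=bot.read_state();im=read_camera(n);cv2.imwrite('pics/'+f,im[:,:,::-1]);return s,im
E
python3 - <<'E'
from h import *
for n in('scene','side','wrist'):
    snap(n,n+'0.png');print(n,camera_info(n))
print(bot.read_state())
a=[cv2.imread(f'pics/{n}0.png') for n in('scene','side')]
E
```

```text
scene {'fx': 387.974446175592, 'fy': 387.974446175592, 'cx': 250.69084760171154, 'cy': 191.15168108170047, 'k1': 0.024954880300776507, 'eye': array([1.41794808, 0.01479375, 0.81352407]), 'orientation': array([-1.55512543, -1.84767131,  0.86464434])}
side {'fx': 499.2015003442311, 'fy': 499.2015003442311, 'cx': 248.17291690670504, 'cy': 196.16507666588726, 'k1': -0.11101232708413895, 'eye': array([ 0.25041736, -1.12499716,  0.84884266]), 'orientation': array([-2.22385673,  0.24028673, -0.12285648])}
wrist {'fx': 269.4675005034878, 'fy': 269.4675005034878, 'cx': 255.4094189704451, 'cy': 192.95207371093608, 'k1': -0.06253104138105511, 'T_tool_cam': array([[-8.18882892e-04, -9.65750165e-01, -2.59472443e-01,
         6.55324737e-02],
       [ 9.99998792e-01, -4.47972568e-04, -1.48860633e-03,
        -9.82438664e-04],
       [ 1.32138527e-03, -2.59473349e-01,  9.65749365e-01,
        -1.41611252e-01],
       [ 0.00000000e+00,  0.00000000e+00,  0.00000000e+00,
         1.00000000e+00]])}
{'time': 0.15, 'q': array([ 1.19309978e+00,  2.64611818e-01,  1.60507559e+00,  1.54612692e-05,
        1.27372245e+00, -3.68936549e-02]), 'joint_vel': array([ 0.00151204, -0.00331583, -0.00557159,  0.00121467, -0.00047775,
        0.00050193]), 'joint_torque': array([-3.48121530e-04, -5.15899873e+01, -3.67962635e+01, -1.17965233e-04,
        8.07916542e-03, -1.92737866e-05]), 'tool_pos': array([0.22539287, 0.63564   , 0.23021841]), 'tcp_rot': array([-5.32685924e-01, -3.09570697e+00,  2.78822515e-03]), 'wrist_force': array([ 0.25476619, -0.62543593,  0.75792468]), 'torque': array([0.01295536, 0.03569574, 0.01741448]), 'grip_force': 0.0, 'width': 1.0017984675055625}
```

View pics/scene0.png

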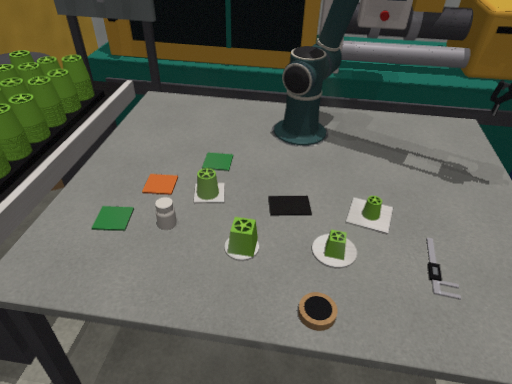

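View pics/side0.png

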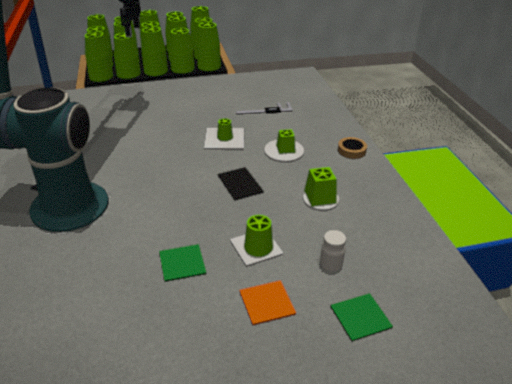

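The scene view shows the large round pot at (207,183) on the small square stand, the large square pot at (243,236) on the small round stand, the small square pot at (336,244) on the large round stand, and the small round pot at (373,207) on the large square stand. The black pad is at (290,205).

Candidates for stand_square_small are the white plate at (209,192), the green plates at (218,161) and (113,218), and the orange plate at (161,184). The white, aluminium-coloured plate with a pot on it fits the description. The other three are empty decoys.

```bash
cat >> h.py <<'E'
class Cam:
    def __init__(s,n,st=None):
        c=camera_info(n);s.c=c;s.n=n
        if n=='wrist':
            T=c['T_tool_cam'];Rt=R.from_rotvec(st['tcp_rot']).as_matrix()
            s.R=Rt@T[:3,:3];s.e=Rt@T[:3,3]+st['tool_pos']
        else: s.R=R.from_rotvec(c['orientation']).as_matrix();s.e=np.array(c['eye'])
    def px(s,P):
        p=(np.atleast_2d(P)-s.e)@s.R;c=s.c;a=p[:,:2]/p[:,2:];a=a*(1+c['k1']*(a**2).sum(1,keepdims=True))
        return a*[c['fx'],c['fy']]+[c['cx'],c['cy']]
    def ray(s,uv):
        c=s.c;d=(np.array(uv,float)-[c['cx'],c['cy']])/[c['fx'],c['fy']];a=d.copy()
        for _ in range(10):a=d/(1+c['k1']*(a@a))
        return s.R@np.r_[a,1]
    def at(s,uv,z):
        r=s.ray(uv);return s.e+r*(z-s.e[2])/r[2]
def tri(cams,uvs):
    A=0;b=0
    for c,u in zip(cams,uvs):
        r=c.ray(u);r/=np.linalg.norm(r);M=np.eye(3)-np.outer(r,r);A=A+M;b=b+M@c.e
    return np.linalg.solve(A,b)
E
python3 - <<'E'
from h import *
a=cv2.imread('pics/scene0.png')[150:280,130:410];b=cv2.imread('pics/side0.png')[100:300,140:390]
cv2.imwrite('pics/c1.png',np.vstack([cv2.resize(a,(700,325),interpolation=2)])) 
cs=[Cam('scene'),Cam('side')]
for n,u,v in [('RLtop',(207,173),(259,222)),('SLtop',(243,225),(322,174)),('SStop',(337,236),(287,133)),('RStop',(374,200),(225,122)),('pad',(290,205),(240,183)),('jar',(165,203),(334,238)),('SSst',(209,192),(257,246)),('RSst',(242,246),(321,197)),('RLst',(334,250),(284,150)),('SLst',(370,215),(225,138))]:
    print(n,tri(cs,[u,v]).round(3),cs[0].px([tri(cs,[u,v])]).round(0))
for n,p in[('scene',[(335,262),(200,199),(336,244),(243,240),(208,190),(290,205),(113,218),(250,280)])]:
    im=cv2.imread('pics/scene0.png')
    for u,v in p:print((u,v),im[v,u],cv2.cvtColor(im[v:v+1,u:u+1],40)[0,0])
E
```

```text
RLtop [ 0.467 -0.27   0.085] [[207. 173.]]
SLtop [ 0.676 -0.117  0.084] [[243. 225.]]
SStop [0.653 0.136 0.066] [[337. 236.]]
RStop [0.48  0.246 0.064] [[374. 201.]]
pad [ 0.477 -0.001  0.003] [[290. 205.]]
jar [ 0.622 -0.355  0.08 ] [[165. 203.]]
SSst [ 0.464 -0.268  0.007] [[209. 192.]]
RSst [ 0.68  -0.118  0.007] [[242. 246.]]
RLst [0.647 0.137 0.004] [[334. 250.]]
SLst [0.479 0.247 0.004] [[370. 215.]]
(335, 262) [192 197 203] [ 14  14 203]
(200, 199) [187 192 196] [ 17  12 196]
(336, 244) [ 42 100  71] [ 45 148 100]
(243, 240) [33 95 67] [ 44 166  95]
(208, 190) [ 52 104  80] [ 44 127 104]
(290, 205) [25 27 29] [15 35 29]
(113, 218) [ 66 124  54] [ 65 144 124]
(250, 280) [124 131 131] [ 30  14 131]
```

View pics/c1.png

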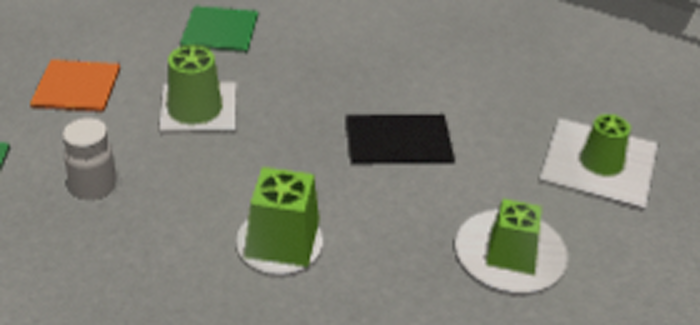

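View pics/wrist0.png

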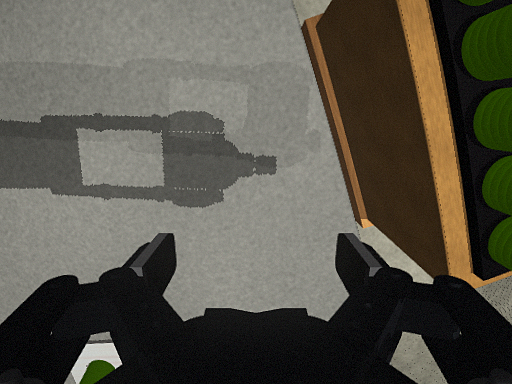

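Triangulated top heights (0.085 and 0.065) and plate heights agree with the text. Next I fit pot and stand outlines in both fixed views.

```bash
cat >> h.py <<'E'
from scipy.optimize import minimize
DIM={'RS':('R',.042,.054,.058),'RL':('R',.058,.072,.078),'SS':('S',.042,.054,.058),'SL':('S',.058,.072,.078)}
STD={'RS':('R',.098),'RL':('R',.124),'SS':('S',.098),'SL':('S',.124)}
def outl(sh,w,z,x,y,a):
    if sh=='R': t=np.linspace(0,2*np.pi,48,endpoint=False);p=np.c_[np.cos(t),np.sin(t)]*w/2
    else: p=np.array([[1,1],[-1,1],[-1,-1],[1,-1]])*w/2
    c,s=np.cos(a),np.sin(a);p=p@np.array([[c,s],[-s,c]])+[x,y]
    return np.c_[p,np.full(len(p),z)]
def potpts(k,x,y,a,z0=.008):
    s,t,b,h=DIM[k];return np.r_[outl(s,t,z0+h,x,y,a),outl(s,b,z0,x,y,a)]
def stdpts(k,x,y,a):
    s,w=STD[k];return np.r_[outl(s,w,.008,x,y,a),outl(s,w,0,x,y,a)]
def draw(cam,P,off,sc,shape):
    m=np.zeros(shape,np.uint8);h=cv2.convexHull(((cam.px(P)-off+.5)*sc-.5).astype(np.float32))
    cv2.fillPoly(m,[np.round(h*16).astype(np.int32)],255,shift=4);return m
def masks(im):
    hsv=cv2.cvtColor(im,cv2.COLOR_RGB2HSV).astype(int);H,S,V=hsv[...,0],hsv[...,1],hsv[...,2]
    g=(H>=32)&(H<=56)&(S>90)
    return g.astype(np.uint8)*255,((V>160)&(S<45)).astype(np.uint8)*255
def fit(views,pts,masks_,p0,rad=.09,sc=4,step=(.006,.006,.12)):
    """views: cams; masks_: target masks; maximise IoU of hull"""
    tg=[]
    for c,m in zip(views,masks_):
        q=c.px(pts(*p0)+0);mid=(q.min(0)+q.max(0))/2;r=(q.max(0)-q.min(0)).max()*.5*1.5
        lo=np.maximum(np.floor(mid-r),0).astype(int);hi=np.minimum(np.ceil(mid+r),[512,384]).astype(int)
        t=cv2.resize(m[lo[1]:hi[1],lo[0]:hi[0]],None,fx=sc,fy=sc,interpolation=1);tg.append((c,lo,t))
    def f(p):
        e=0
        for c,lo,t in tg:
            d=draw(c,pts(*p),lo,sc,t.shape);e+=cv2.absdiff(d,t).sum()/(d.sum()+1.)
        return e/len(tg)
    best=None
    n=len(p0)
    for y0 in ([p0[2]+d for d in(-.5,-.25,0,.25,.5)] if n>2 else [0]):
        q=list(p0)
        if n>2:q[2]=y0
        S=np.array([q]+[[q[j]+(step[j] if i==j else 0) for j in range(n)] for i in range(n)])
        r=minimize(f,q,method='Nelder-Mead',options=dict(initial_simplex=S,xatol=1e-5,fatol=1e-6,maxiter=250))
        if best is None or r.fun<best.fun:best=r
    return best.x,best.fun
PAIR={'RL':('SS',.466,-.269),'SL':('RS',.678,-.117),'SS':('RL',.650,.137),'RS':('SL',.479,.247)}
E
python3 - <<'E'
from h import *
cs=[Cam('scene'),Cam('side')];ims=[cv2.imread(f'pics/{n}0.png')[:,:,::-1].copy() for n in('scene','side')]
G,W=zip(*map(masks,ims));U=[g|w for g,w in zip(G,W)]
for k,(s,x,y) in PAIR.items():
    for use in ([0,1],[0],[1]):
        v=[cs[i] for i in use]
        def mk(f):
            return f
        if DIM[k][0]=='R': P=lambda x,y:potpts(k,x,y,0);p0=[x,y]
        else: P=lambda x,y,a:potpts(k,x,y,a);p0=[x,y,0]
        a,e=fit(v,P,[G[i] for i in use],p0)
        # stand: masked by blanking pot region in both
        if STD[s][0]=='R': Q=lambda x,y:stdpts(s,x,y,0);p0=[x,y]
        else: Q=lambda x,y,a:stdpts(s,x,y,a);p0=[x,y,0]
        # stand mask: white plus pot pixels that lie inside the stand's rough outline
        M=[]
        for i in use:
            d=draw(cs[i],stdpts(s,x,y,0),np.zeros(2),1,(384,512));d=cv2.erode(d,np.ones((3,3)))
            cnt=W[i]|(G[i]&d);M.append(cv2.morphologyEx(cnt,cv2.MORPH_CLOSE,np.ones((3,3))))
        b,e2=fit(v,Q,M,p0)
        print(k,use,a.round(4),round(e,3),s,b.round(4),round(e2,3))
E
```

```text
RL [0, 1] [ 0.4663 -0.2714] 0.087 SS [ 0.4634 -0.2672  0.2067] 0.168
RL [0] [ 0.4636 -0.2729] 0.091 SS [ 0.4575 -0.2696  0.2123] 0.152
RL [1] [ 0.4672 -0.271 ] 0.064 SS [ 0.4638 -0.2622  0.1988] 0.154
SL [0, 1] [ 0.6773 -0.1167 -0.0088] 0.065 RS [ 0.6781 -0.119 ] 0.164
SL [0] [ 0.6747 -0.1169  0.0109] 0.057 RS [ 0.6742 -0.1208] 0.129
SL [1] [ 0.6785 -0.1167 -0.0636] 0.051 RS [ 0.6822 -0.1126] 0.171
SS [0, 1] [ 0.6517  0.1387 -0.1578] 0.108 RL [0.6454 0.1372] 0.205
SS [0] [ 0.6496  0.1391 -0.1248] 0.103 RL [0.6408 0.1377] 0.234
SS [1] [ 0.6534  0.1406 -0.1771] 0.08 RL [0.6489 0.1452] 0.147
RS [0, 1] [0.478  0.2484] 0.121 SL [ 0.4768  0.2466 -0.2176] 0.155
RS [0] [0.4768 0.2485] 0.108 SL [ 0.4708  0.2476 -0.2167] 0.162
RS [1] [0.479  0.2492] 0.121 SL [ 0.4792  0.2532 -0.2136] 0.103
```

```bash
cat >> h.py <<'E'
def plan(x,y,z,th=np.pi/2,show=True):
    """row values to go to TCP x,y,z with tool x at world angle th, from measured pose"""
    s=bot.read_state();M=R.from_rotvec(s['tcp_rot']).as_matrix()
    d=M.T@(np.array([x,y,z])-s['tool_pos'])/.5
    cur=np.arctan2(M[1,0],M[0,0]);r=-(((th-cur)+np.pi)%(2*np.pi)-np.pi)/np.pi
    n=max(np.linalg.norm(d)*.5/.0417,abs(r)*180/7.16)
    print('x,y,z,roll',d.round(4),round(r,4),'rows',round(n,1),'tilt',M[:,2].round(4))
E
python3 -c "
from h import *
plan(.478,.19,.2)"
```

```text
x,y,z,roll [-0.7741 -0.671   0.0616] 0.3915 rows 12.3 tilt [-7.0e-04 -1.7e-03 -1.0e+00]
```

Emit:
servo_tool([
  {"hand":-1,"x":-0.39,"y":-0.34,"z":0.03,"roll":0.2},
  {"hand":-1,"x":-0.39,"y":-0.34,"z":0.03,"roll":0.2},
  {"hand":-1,"x":-0.39,"y":-0.34,"z":0.03,"roll":0.2},
  {"hand":-1,"x":-0.39,"y":-0.34,"z":0.03,"roll":0.2},
  {"hand":-1,"x":-0.39,"y":-0.34,"z":0.03,"roll":0.2},
  {"hand":-1,"x":-0.774,"y":-0.671,"z":0.06,"roll":0.39},
  {"hand":-1,"x":-0.774,"y":-0.671,"z":0.06,"roll":0.39},
  {"hand":-1,"x":-0.774,"y":-0.671,"z":0.06,"roll":0.39},
  {"hand":-1,"x":-0.774,"y":-0.671,"z":0.06,"roll":0.39},
  {"hand":-1,"x":-0.774,"y":-0.671,"z":0.06,"roll":0.39},
])

```text
time: 0.98
tool_pos: [0.4309, 0.2723, 0.2068]
tcp_rot: [2.222, 2.22, 0.0]
wrist_force: [-0.4, 0.2, -0.2]
width: 0.997
grip_force: 0.0
```

```bash
python3 -c "
from h import *
plan(.478,.19,.2)"
```

```text
x,y,z,roll [-0.1645  0.0943  0.0135] -0.0003 rows 2.3 tilt [ 1.e-04  0.e+00 -1.e+00]
```

Emit:
servo_tool([
  {"hand":-1,"x":-0.16,"y":0.094,"z":0.013,"roll":0},
  {"hand":-1,"x":-0.16,"y":0.094,"z":0.013,"roll":0},
  {"hand":-1,"x":-0.16,"y":0.094,"z":0.013,"roll":0},
  {"hand":-1,"x":-0.16,"y":0.094,"z":0.013,"roll":0},
  {"hand":-1,"x":-0.16,"y":0.094,"z":0.013,"roll":0},
  {"hand":-1,"x":-0.16,"y":0.094,"z":0.013,"roll":0},
])

```text
time: 1.48
tool_pos: [0.4774, 0.1954, 0.2003]
tcp_rot: [-2.215, -2.227, 0.0]
wrist_force: [-0.8, 0.4, 0.5]
width: 1.004
grip_force: 0.0
```

```bash
python3 -c "
from h import *
s,im=snap('wrist','w1.png');print(s['tool_pos'],s['joint_vel'].round(3));c=Cam('wrist',s)
print(c.px([[.478,.248,.066],[.478,.248,.008]]))
"
```

```text
[0.4773743  0.19535772 0.20031871] [ 0.021 -0.002 -0.002 -0.005 -0.001 -0.004]
[[256.86298825 132.85390066]
 [256.6371197  130.77809433]]
```

View pics/w1.png

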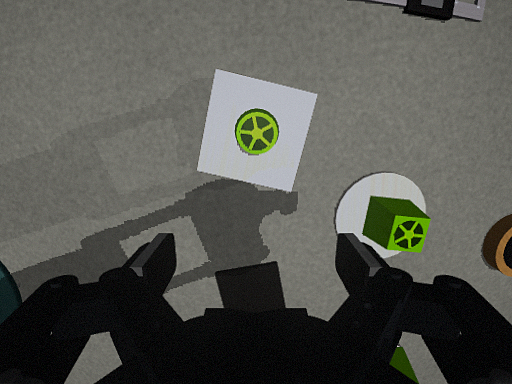

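```bash
cat >> h.py <<'E'
def fillc(m,near,rad=90):
    """external contour of the mask blob nearest a pixel, filled"""
    cs,_=cv2.findContours(m,cv2.RETR_EXTERNAL,cv2.CHAIN_APPROX_NONE)
    cs=[c for c in cs if cv2.contourArea(c)>150]
    if not cs:return None
    c=max(cs,key=lambda c:cv2.pointPolygonTest(c,tuple(map(float,near)),True))
    o=np.zeros_like(m);cv2.drawContours(o,[c],-1,255,-1);return o
def meas(cam,im,kind,k,x,y,a=0.):
    hsv=cv2.cvtColor(im,cv2.COLOR_RGB2HSV).astype(int);H,S,V=hsv[...,0],hsv[...,1],hsv[...,2]
    g=((H>=30)&(H<=60)&(S>90)&(V>25)).astype(np.uint8)*255
    if kind=='pot':
        P=lambda *p:potpts(k,*p[:2],p[2] if len(p)>2 else 0);sq=DIM[k][0]=='S';m=g;ctr=[x,y,.05]
    else:
        P=lambda *p:stdpts(k,*p[:2],p[2] if len(p)>2 else 0);sq=STD[k][0]=='S'
        m=((V>150)&(S<50)).astype(np.uint8)*255;ctr=[x,y,.008]
    m=fillc(m,cam.px([ctr])[0]);
    if kind=='std' : m=fillc(m,cam.px([ctr])[0])
    q,e=fit([cam],P,[m],[x,y]+([a] if sq else []));return q,e
def show(cam,im,hulls,f,box,sc=4):
    x0,y0,x1,y1=box;o=cv2.resize(im[y0:y1,x0:x1,::-1],None,fx=sc,fy=sc,interpolation=2)
    for P in hulls:
        h=cv2.convexHull(((cam.px(P)-[x0,y0]+.5)*sc-.5).astype(np.float32));cv2.polylines(o,[np.round(h).astype(int)],True,(0,0,255),1)
    cv2.imwrite('pics/'+f,o)
E
cat > m1.py <<'E'
from h import *
im=cv2.imread('pics/w1.png')[:,:,::-1].copy();s=bot.read_state();c=Cam('wrist',s)
r=[]
for kind,k,x,y,a in[('pot','RS',.478,.248,0),('std','SL',.477,.247,-.217),('pot','SS',.652,.139,-.15),('std','RL',.645,.137,0)]:
    q,e=meas(c,im,kind,k,x,y,a);print(kind,k,q.round(4),round(e,3))
    q=list(q)+[0]*(3-len(q));r.append((potpts if kind=='pot' else stdpts)(k,*q))
show(c,im,r,'w1f.png',(180,50,450,270),3)
E
python3 m1.py
```

```text
pot RS [0.4773 0.2479] 0.044
std SL [ 0.4757  0.2456 -0.2278] 0.021
pot SS [ 0.6504  0.1384 -0.1154] 0.03
std RL [0.6467 0.1359] 0.548
```

View pics/w1f.png

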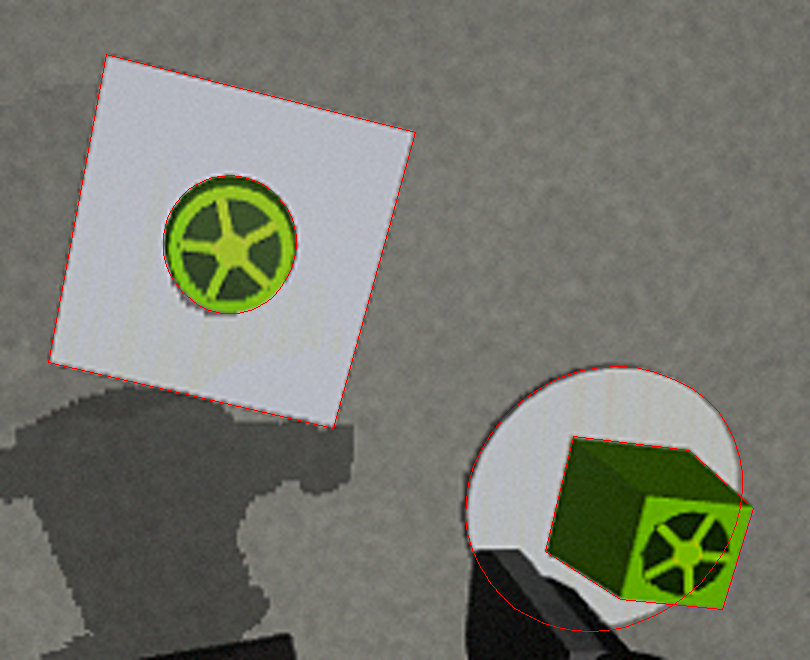

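The fits sit well on the outlines: the small round pot is at (.4773,.2479), the large square stand at (.4757,.2456, yaw -.228), and the small square pot at (.6504,.1384, yaw -.115). I start with the small round pot and park it on the pad.

```bash
python3 -c "
from h import *
plan(.4773,.2479,.12);plan(.4773,.2479,.015)"
```

```text
x,y,z,roll [0.1043 0.0008 0.1609] 0.002 rows 2.3 tilt [-5.e-04  5.e-04 -1.e+00]
x,y,z,roll [0.1042 0.0009 0.3709] 0.002 rows 4.6 tilt [-5.e-04  5.e-04 -1.e+00]
```

Emit:
servo_tool([
  {"hand":-1,"x":0.104,"y":0.001,"z":0.1,"roll":0.002},
  {"hand":-1,"x":0.104,"y":0.001,"z":0.16,"roll":0.002},
  {"hand":-1,"x":0.104,"y":0.001,"z":0.2,"roll":0.002},
  {"hand":-1,"x":0.104,"y":0.001,"z":0.24,"roll":0.002},
  {"hand":-1,"x":0.104,"y":0.001,"z":0.28,"roll":0.002},
  {"hand":-1,"x":0.104,"y":0.001,"z":0.32,"roll":0.002},
  {"hand":-1,"x":0.104,"y":0.001,"z":0.35,"roll":0.002},
  {"hand":-1,"x":0.104,"y":0.001,"z":0.37,"roll":0.002},
  {"hand":-1,"x":0.104,"y":0.001,"z":0.37,"roll":0.002},
  {"hand":-1,"x":0.104,"y":0.001,"z":0.37,"roll":0.002},
])

```text
time: 2.37
tool_pos: [0.4776, 0.2473, 0.0153]
tcp_rot: [-2.221, -2.221, 0.001]
wrist_force: [-0.2, -1.6, 0.3]
width: 1.004
grip_force: 0.0
```

Emit:
servo_tool([
  {"hand":1,"x":0,"y":0,"z":0,"roll":0},
  {"hand":1,"x":0,"y":0,"z":0,"roll":0},
  {"hand":1,"x":0,"y":0,"z":0,"roll":0},
  {"hand":1,"x":0,"y":0,"z":0,"roll":0},
  {"hand":1,"x":0,"y":0,"z":0,"roll":0},
  {"hand":1,"x":0,"y":0,"z":0,"roll":0},
  {"hand":1,"x":0,"y":0,"z":0,"roll":0},
  {"hand":1,"x":0,"y":0,"z":0,"roll":0},
  {"hand":1,"x":0,"y":0,"z":0,"roll":0},
  {"hand":1,"x":0,"y":0,"z":0,"roll":0},
], grip_force=25)

```text
time: 3.2
tool_pos: [0.4794, 0.247, 0.0172]
tcp_rot: [2.223, 2.219, 0.004]
wrist_force: [-1.2, -0.5, 5.9]
width: 0.575
grip_force: 25.8
```

Emit:
servo_tool([
  {"hand":1,"x":0,"y":0,"z":-0.05,"roll":0},
  {"hand":1,"x":0,"y":0,"z":-0.12,"roll":0},
  {"hand":1,"x":0,"y":0,"z":-0.19,"roll":0},
  {"hand":1,"x":-0.03,"y":0,"z":-0.24,"roll":0},
  {"hand":1,"x":-0.1,"y":0,"z":-0.24,"roll":0},
  {"hand":1,"x":-0.17,"y":0,"z":-0.24,"roll":0},
  {"hand":1,"x":-0.24,"y":0,"z":-0.24,"roll":0},
  {"hand":1,"x":-0.31,"y":0,"z":-0.24,"roll":0},
  {"hand":1,"x":-0.38,"y":0,"z":-0.24,"roll":0},
  {"hand":1,"x":-0.44,"y":0,"z":-0.24,"roll":0},
])

```text
time: 4.03
tool_pos: [0.4777, 0.0244, 0.1361]
tcp_rot: [2.223, 2.218, 0.001]
wrist_force: [-0.0, -0.2, -0.6]
width: 0.579
grip_force: 26.3
```

Emit:
servo_tool([
  {"hand":1,"x":-0.04,"y":0,"z":0,"roll":0},
  {"hand":1,"x":-0.056,"y":0,"z":0.04,"roll":0},
  {"hand":1,"x":-0.056,"y":0,"z":0.09,"roll":0},
  {"hand":1,"x":-0.056,"y":0,"z":0.14,"roll":0},
  {"hand":1,"x":-0.056,"y":0,"z":0.18,"roll":0},
  {"hand":1,"x":-0.056,"y":0,"z":0.21,"roll":0},
  {"hand":1,"x":-0.056,"y":0,"z":0.22,"roll":0},
  {"hand":1,"x":-0.056,"y":0,"z":0.22,"roll":0},
  {"hand":1,"x":-0.056,"y":0,"z":0.22,"roll":0},
])

```text
time: 4.78
tool_pos: [0.4783, -0.0016, 0.026]
tcp_rot: [2.223, 2.219, 0.001]
wrist_force: [0.1, 0.2, -0.6]
width: 0.573
grip_force: 26.3
```

```bash
python3 -c "
from h import *
snap('scene','s1.png');snap('side','s1b.png')
a=cv2.imread('pics/s1.png')[120:280,180:420];b=cv2.imread('pics/s1b.png')[90:250,170:410]
cv2.imwrite('pics/s1c.png',cv2.resize(np.hstack([a,b]),(800,267)))
s=bot.read_state();print(s['tool_pos'],s['width'],s['wrist_force'])"
```

```text
[ 0.47925128 -0.00159857  0.02688072] 0.5776086159431593 [-0.95965653 -0.48303479 -0.07585194]
```

View pics/s1c.png

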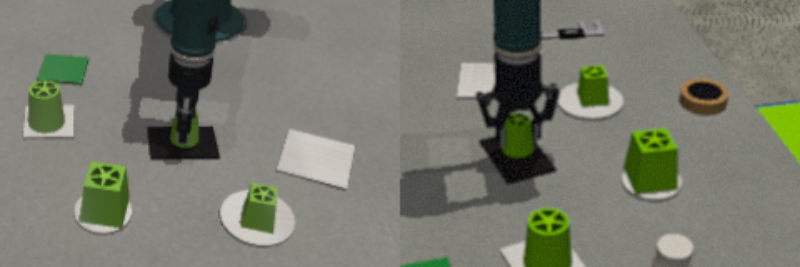

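The pot hangs upright about 9 mm above the pad, so I lower it, release and back off.

Emit:
servo_tool([
  {"hand":1,"x":0,"y":0,"z":0.009,"roll":0},
  {"hand":1,"x":0,"y":0,"z":0.018,"roll":0},
  {"hand":1,"x":0,"y":0,"z":0.018,"roll":0},
  {"hand":1,"x":0,"y":0,"z":0.018,"roll":0},
  {"hand":-1,"x":0,"y":0,"z":0.018,"roll":0},
  {"hand":-1,"x":0,"y":0,"z":0.018,"roll":0},
  {"hand":-1,"x":0,"y":0,"z":0.018,"roll":0},
  {"hand":-1,"x":0,"y":0,"z":0.018,"roll":0},
  {"hand":-1,"x":0,"y":0,"z":0.018,"roll":0},
  {"hand":-1,"x":0,"y":0,"z":0.018,"roll":0},
])

```text
time: 5.72
tool_pos: [0.4777, -0.0015, 0.0163]
tcp_rot: [-2.223, -2.22, 0.0]
wrist_force: [0.1, 0.3, 0.2]
width: 1.0
grip_force: 0.0
```

Emit:
servo_tool([
  {"hand":-1,"x":0,"y":0,"z":-0.05,"roll":0},
  {"hand":-1,"x":0,"y":0,"z":-0.12,"roll":0},
  {"hand":-1,"x":0,"y":0,"z":-0.19,"roll":0},
  {"hand":-1,"x":0,"y":0,"z":-0.25,"roll":0},
])

```text
time: 6.05
tool_pos: [0.4779, -0.0015, 0.1433]
tcp_rot: [2.223, 2.22, 0.0]
wrist_force: [1.2, 0.5, 0.5]
width: 1.003
grip_force: 0.0
```

```bash
python3 -c "
from h import *
plan(.678,-.177,.2)"
```

```text
x,y,z,roll [-0.3503  0.4009 -0.1133] -0.0005 rows 6.5 tilt [ 4.e-04 -0.e+00 -1.e+00]
```

Emit:
servo_tool([
  {"hand":-1,"x":-0.05,"y":0.05,"z":-0.1,"roll":0},
  {"hand":-1,"x":-0.11,"y":0.12,"z":-0.11,"roll":0},
  {"hand":-1,"x":-0.17,"y":0.2,"z":-0.11,"roll":0},
  {"hand":-1,"x":-0.23,"y":0.27,"z":-0.11,"roll":0},
  {"hand":-1,"x":-0.29,"y":0.33,"z":-0.11,"roll":0},
  {"hand":-1,"x":-0.34,"y":0.39,"z":-0.11,"roll":0},
  {"hand":-1,"x":-0.35,"y":0.4,"z":-0.11,"roll":0},
  {"hand":-1,"x":-0.35,"y":0.4,"z":-0.11,"roll":0},
  {"hand":-1,"x":-0.35,"y":0.4,"z":-0.11,"roll":0},
  {"hand":-1,"x":-0.35,"y":0.4,"z":-0.11,"roll":0},
])

```text
time: 6.88
tool_pos: [0.6768, -0.1766, 0.1954]
tcp_rot: [-2.222, -2.218, 0.001]
wrist_force: [-0.2, -0.2, -0.7]
width: 1.0
grip_force: 0.0
```

```bash
cat >> h.py <<'E'
def look(items,f=None,n=3,box=None,sc=3):
    ss=[];ims=[]
    for i in range(n):
        ss.append(bot.read_state());ims.append(read_camera('wrist'))
    s=dict(ss[0]);s['tool_pos']=np.mean([t['tool_pos'] for t in ss],0)
    s['tcp_rot']=R.from_rotvec([t['tcp_rot'] for t in ss]).mean().as_rotvec()
    im=np.mean(ims,0).astype(np.uint8);c=Cam('wrist',s);r=[];print(s['tool_pos'].round(4))
    for kind,k,x,y,a in items:
        q,e=meas(c,im,kind,k,x,y,a);print(kind,k,q.round(4),round(e,3),'at px',c.px([[*q[:2],.008]])[0].round())
        r.append((potpts if kind=='pot' else stdpts)(k,*(list(q)+[0]*(3-len(q)))))
    if f:show(c,im,r,f,box or (0,0,512,384),sc if box else 1)
E
python3 -c "
from h import *
look([('pot','SL',.677,-.117,0),('std','RS',.678,-.118,0),('pot','RL',.466,-.271,0),('std','SS',.463,-.267,.2)],'w2f.png',3,(0,0,400,300),2)"
```

```text
[ 0.6767 -0.1761  0.1959]
pot SL [ 0.6759 -0.1175 -0.0221] 0.021 at px [255. 126.]
std RS [ 0.7558 -0.123 ] 0.851 at px [322. 131.]
pot RL [ 0.4659 -0.2712] 0.177 at px [102. 243.]
std SS [ 0.4784 -0.2784  0.5558] 0.941 at px [112. 248.]
```

View pics/w2f.png

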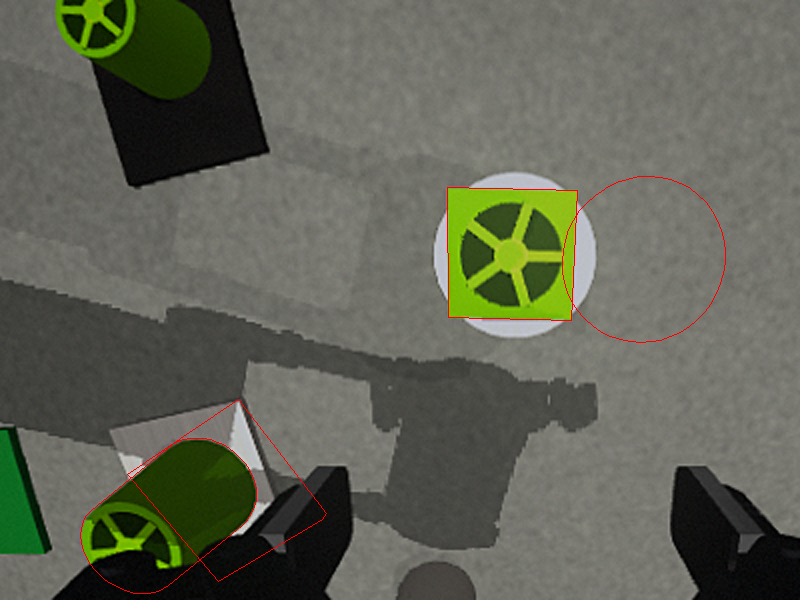

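```bash
python3 -c "
from h import *
plan(.6759,-.1175,.03,1.549)"
```

```text
x,y,z,roll [ 0.1164 -0.0016  0.3334] 0.0067 rows 4.2 tilt [-4.e-04  3.e-04 -1.e+00]
```

Emit:
servo_tool([
  {"hand":-1,"x":0.06,"y":-0.002,"z":0.04,"roll":0.006},
  {"hand":-1,"x":0.116,"y":-0.002,"z":0.07,"roll":0.006},
  {"hand":-1,"x":0.116,"y":-0.002,"z":0.1,"roll":0.006},
  {"hand":-1,"x":0.116,"y":-0.002,"z":0.14,"roll":0.006},
  {"hand":-1,"x":0.116,"y":-0.002,"z":0.19,"roll":0.006},
  {"hand":-1,"x":0.116,"y":-0.002,"z":0.24,"roll":0.006},
  {"hand":-1,"x":0.116,"y":-0.002,"z":0.29,"roll":0.006},
  {"hand":-1,"x":0.116,"y":-0.002,"z":0.325,"roll":0.006},
  {"hand":-1,"x":0.116,"y":-0.002,"z":0.333,"roll":0.006},
  {"hand":-1,"x":0.116,"y":-0.002,"z":0.333,"roll":0.006},
])

```text
time: 7.87
tool_pos: [0.6747, -0.1177, 0.0286]
tcp_rot: [-2.241, -2.198, 0.003]
wrist_force: [0.1, -0.1, -0.1]
width: 1.002
grip_force: 0.0
```

Emit:
servo_tool([
  {"hand":1,"x":0,"y":0,"z":0,"roll":0},
  {"hand":1,"x":0,"y":0,"z":0,"roll":0},
  {"hand":1,"x":0,"y":0,"z":0,"roll":0},
  {"hand":1,"x":0,"y":0,"z":0,"roll":0},
  {"hand":1,"x":0,"y":0,"z":0,"roll":0},
  {"hand":1,"x":0,"y":0,"z":0,"roll":0},
  {"hand":1,"x":0,"y":0,"z":0,"roll":0},
  {"hand":1,"x":0,"y":0,"z":0,"roll":0},
], grip_force=25)

```text
time: 8.53
tool_pos: [0.6785, -0.1191, 0.0326]
tcp_rot: [2.242, 2.196, 0.004]
wrist_force: [-0.4, 0.6, 6.9]
width: 0.759
grip_force: 28.6
```

Emit:
servo_tool([
  {"hand":1,"x":0,"y":0,"z":-0.05,"roll":0},
  {"hand":1,"x":0,"y":0,"z":-0.11,"roll":0},
  {"hand":1,"x":0,"y":0,"z":-0.18,"roll":0},
  {"hand":1,"x":0,"y":0,"z":-0.25,"roll":0},
  {"hand":1,"x":0,"y":0,"z":-0.25,"roll":0},
  {"hand":1,"x":0,"y":0,"z":-0.25,"roll":0},
])

```text
time: 9.03
tool_pos: [0.6793, -0.1195, 0.1595]
tcp_rot: [2.239, 2.194, 0.007]
wrist_force: [-1.0, 0.3, -1.6]
width: 0.759
grip_force: 28.4
```

```bash
python3 -c "
from h import *
plan(.4757,.2456,.155,1.5708-.2278)"
```

```text
x,y,z,roll [ 0.7217 -0.422   0.0046] 0.066 rows 10.0 tilt [ 0.0077 -0.0017 -1.    ]
```

Emit:
servo_tool([
  {"hand":1,"x":0.05,"y":-0.03,"z":0,"roll":0.005},
  {"hand":1,"x":0.12,"y":-0.07,"z":0,"roll":0.01},
  {"hand":1,"x":0.19,"y":-0.11,"z":0,"roll":0.02},
  {"hand":1,"x":0.26,"y":-0.15,"z":0,"roll":0.025},
  {"hand":1,"x":0.33,"y":-0.19,"z":0,"roll":0.03},
  {"hand":1,"x":0.4,"y":-0.23,"z":0,"roll":0.035},
  {"hand":1,"x":0.47,"y":-0.27,"z":0,"roll":0.04},
  {"hand":1,"x":0.54,"y":-0.31,"z":0,"roll":0.05},
  {"hand":1,"x":0.61,"y":-0.355,"z":0,"roll":0.06},
  {"hand":1,"x":0.67,"y":-0.39,"z":0,"roll":0.066},
])

```text
time: 9.87
tool_pos: [0.4853, 0.2213, 0.153]
tcp_rot: [-2.459, -1.952, 0.005]
wrist_force: [0.6, -0.3, -1.2]
width: 0.764
grip_force: 28.4
```

Emit:
servo_tool([
  {"hand":1,"x":0.0,"y":0,"z":0,"roll":0},
  {"hand":1,"x":0.0,"y":0,"z":0,"roll":0},
  {"hand":1,"x":0,"y":0,"z":0,"roll":0},
  {"hand":1,"x":0,"y":0,"z":0,"roll":0},
])

```text
time: 10.2
tool_pos: [0.4886, 0.219, 0.1541]
tcp_rot: [2.46, 1.954, -0.002]
wrist_force: [-0.3, -0.8, -0.2]
width: 0.761
grip_force: 28.4
```

```bash
python3 -c "
from h import *
plan(.4757,.2456,.155,1.5708-.2278)
plan(.4757,.2456,.04,1.5708-.2278)
for i in range(3):print(bot.read_state()['tool_pos']);read_camera('wrist')"
```

```text
x,y,z,roll [ 0.0459 -0.0371 -0.0018] -0.0002 rows 0.7 tilt [-1.1e-03 -9.0e-04 -1.0e+00]
x,y,z,roll [ 0.0462 -0.0369  0.2282] -0.0002 rows 2.8 tilt [-1.1e-03 -9.0e-04 -1.0e+00]
[0.48857283 0.21901918 0.15410819]
[0.48885021 0.21886089 0.15432525]
[0.48902199 0.218866   0.1545264 ]
```

Emit:
servo_tool([
  {"hand":1,"x":0.03,"y":-0.02,"z":0,"roll":0},
  {"hand":1,"x":0.046,"y":-0.037,"z":0.04,"roll":0},
  {"hand":1,"x":0.046,"y":-0.037,"z":0.09,"roll":0},
  {"hand":1,"x":0.046,"y":-0.037,"z":0.14,"roll":0},
  {"hand":1,"x":0.046,"y":-0.037,"z":0.19,"roll":0},
  {"hand":1,"x":0.046,"y":-0.037,"z":0.21,"roll":0},
  {"hand":1,"x":0.046,"y":-0.037,"z":0.22,"roll":0},
  {"hand":1,"x":0.046,"y":-0.037,"z":0.22,"roll":0},
  {"hand":1,"x":0.046,"y":-0.037,"z":0.22,"roll":0},
  {"hand":1,"x":0.046,"y":-0.037,"z":0.22,"roll":0},
])

```text
time: 11.18
tool_pos: [0.4773, 0.2471, 0.0466]
tcp_rot: [2.459, 1.954, 0.005]
wrist_force: [-0.1, -0.1, 0.1]
width: 0.76
grip_force: 28.4
```

```bash
python3 -c "
from h import *
plan(.4757,.2456,.033,1.5708-.2278)
cs=[];G=[]
for n in('scene','side'):
    s,im=snap(n,n+'2.png');g,w=masks(im);G.append(g);cs.append(Cam(n))
for use in([0,1],[0],[1]):
    print(fit([cs[i] for i in use],lambda x,y,a:potpts('SL',x,y,a,.014),[G[i] for i in use],[.4757,.2456,-.228]))
print(bot.read_state()['tool_pos'])"
```

```text
x,y,z,roll [-0.0037 -0.0025  0.0273] -0.0001 rows 0.3 tilt [ 0.0027  0.0012 -1.    ]
(array([ 0.47634893,  0.25079584, -0.20252046]), np.float64(0.29775993210058815))
(array([ 0.4673729 ,  0.25156308, -0.22338871]), np.float64(0.3669927245426947))
(array([ 0.47900885,  0.26362884, -0.1907368 ]), np.float64(0.08886622504142773))
[0.47712434 0.24718328 0.04664184]
```

Emit:
servo_tool([
  {"hand":1,"x":-0.003,"y":-0.003,"z":0.012,"roll":0},
  {"hand":1,"x":-0.003,"y":-0.003,"z":0.02,"roll":0},
  {"hand":1,"x":-0.003,"y":-0.003,"z":0.027,"roll":0},
  {"hand":1,"x":-0.003,"y":-0.003,"z":0.027,"roll":0},
  {"hand":1,"x":-0.003,"y":-0.003,"z":0.027,"roll":0},
  {"hand":-1,"x":-0.003,"y":-0.003,"z":0.027,"roll":0},
  {"hand":-1,"x":-0.003,"y":-0.003,"z":0.027,"roll":0},
  {"hand":-1,"x":-0.003,"y":-0.003,"z":0.027,"roll":0},
  {"hand":-1,"x":-0.003,"y":-0.003,"z":0.027,"roll":0},
  {"hand":-1,"x":-0.003,"y":-0.003,"z":0.027,"roll":0},
])

```text
time: 12.12
tool_pos: [0.4737, 0.2455, 0.0311]
tcp_rot: [-2.459, -1.955, 0.001]
wrist_force: [-0.6, -0.4, -0.6]
width: 1.002
grip_force: 0.0
```

Emit:
servo_tool([
  {"hand":-1,"x":0,"y":0,"z":0,"roll":0},
  {"hand":-1,"x":0,"y":0,"z":-0.05,"roll":0},
  {"hand":-1,"x":0,"y":0,"z":-0.12,"roll":0},
  {"hand":-1,"x":0,"y":0,"z":-0.19,"roll":0},
  {"hand":-1,"x":-0.06,"y":0,"z":-0.26,"roll":0},
  {"hand":-1,"x":-0.12,"y":0,"z":-0.33,"roll":0},
  {"hand":-1,"x":-0.12,"y":0,"z":-0.34,"roll":0},
  {"hand":-1,"x":-0.12,"y":0,"z":-0.34,"roll":0},
  {"hand":-1,"x":-0.12,"y":0,"z":-0.34,"roll":0},
  {"hand":-1,"x":-0.12,"y":0,"z":-0.34,"roll":0},
])

```text
time: 12.95
tool_pos: [0.4595, 0.1873, 0.1995]
tcp_rot: [-2.458, -1.954, 0.004]
wrist_force: [0.1, 0.6, 0.1]
width: 0.999
grip_force: 0.0
```

```bash
python3 -c "
from h import *
look([('pot','SL',.4757,.2456,-.228),('std','SL',.4757,.2456,-.228),('pot','SS',.6504,.1384,-.115),('std','RL',.6467,.1359,0)],'w3f.png',3,(130,20,450,260),2)
plan(.4757,-.06,.2)"
```

```text
[0.4592 0.1873 0.1992]
pot SL [ 0.4738  0.2465 -0.2238] 0.023 at px [257. 123.]
std SL [ 0.476   0.2455 -0.2264] 0.022 at px [259. 124.]
pot SS [ 0.6506  0.1378 -0.1127] 0.027 at px [410. 178.]
std RL [0.6461 0.1358] 0.46 at px [407. 180.]
x,y,z,roll [-0.4745  0.1435 -0.0015] -0.0722 rows 5.9 tilt [-0.004  -0.0012 -1.    ]
```

View pics/w3f.png

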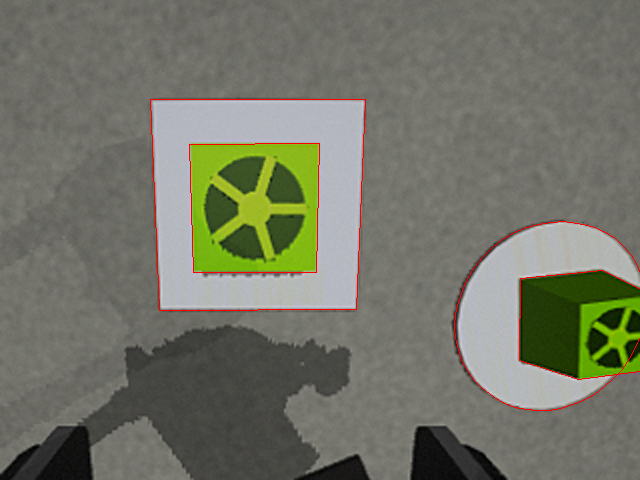

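The large square pot landed 2.4 mm off centre and aligned within 0.2°. Free-hand (commanded) readings are the reliable ones. Next is the small round pot from the pad, viewing it together with its stand.

```bash
python3 -c "
from h import *
plan(.52,-.12,.22)"
```

```text
x,y,z,roll [-0.5716  0.2566 -0.0417] -0.0722 rows 7.5 tilt [-0.004  -0.0012 -1.    ]
```

Emit:
servo_tool([
  {"hand":-1,"x":-0.29,"y":0.13,"z":-0.042,"roll":-0.036},
  {"hand":-1,"x":-0.29,"y":0.13,"z":-0.042,"roll":-0.036},
  {"hand":-1,"x":-0.29,"y":0.13,"z":-0.042,"roll":-0.036},
  {"hand":-1,"x":-0.57,"y":0.257,"z":-0.042,"roll":-0.072},
  {"hand":-1,"x":-0.57,"y":0.257,"z":-0.042,"roll":-0.072},
  {"hand":-1,"x":-0.57,"y":0.257,"z":-0.042,"roll":-0.072},
  {"hand":-1,"x":-0.57,"y":0.257,"z":-0.042,"roll":-0.072},
  {"hand":-1,"x":-0.57,"y":0.257,"z":-0.042,"roll":-0.072},
  {"hand":-1,"x":-0.57,"y":0.257,"z":-0.042,"roll":-0.072},
  {"hand":-1,"x":-0.57,"y":0.257,"z":-0.042,"roll":-0.072},
])

```text
time: 13.93
tool_pos: [0.521, -0.1204, 0.2207]
tcp_rot: [-2.224, -2.215, 0.002]
wrist_force: [-0.2, 1.1, 0.4]
width: 0.997
grip_force: 0.0
```

Emit:
servo_tool([
  {"hand":-1,"x":0,"y":0,"z":0,"roll":0},
  {"hand":-1,"x":0,"y":0,"z":0,"roll":0},
])

```text
time: 14.1
tool_pos: [0.5208, -0.1182, 0.2215]
tcp_rot: [-2.22, -2.22, 0.001]
wrist_force: [0.4, 0.5, 0.0]
width: 0.996
grip_force: 0.0
```

```bash
python3 -c "
from h import *
look([('pot','RS',.4777,-.001,0),('std','RS',.678,-.118,0)],'w4f.png',3)
plan(.4777,-.001,.016)"
```

```text
[ 0.5209 -0.1181  0.2217]
pot RS [ 0.4787 -0.0008] 0.03 at px [222.  77.]
std RS [ 0.6784 -0.1212] 0.047 at px [372. 173.]
x,y,z,roll [ 0.2344 -0.0865  0.4125] 0.0001 rows 5.8 tilt [-4.e-04  3.e-04 -1.e+00]
```

View pics/w4f.png

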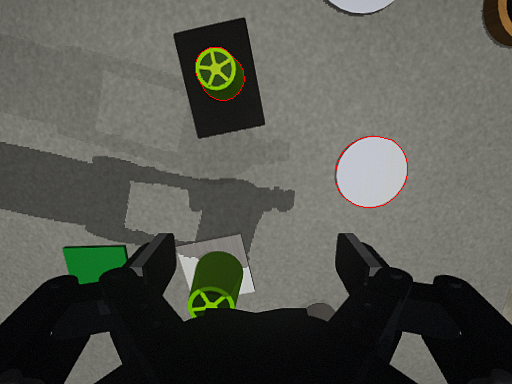

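Emit:
servo_tool([
  {"hand":-1,"x":0.07,"y":-0.03,"z":0.05,"roll":0},
  {"hand":-1,"x":0.15,"y":-0.06,"z":0.1,"roll":0},
  {"hand":-1,"x":0.21,"y":-0.08,"z":0.15,"roll":0},
  {"hand":-1,"x":0.234,"y":-0.084,"z":0.18,"roll":0},
  {"hand":-1,"x":0.234,"y":-0.084,"z":0.21,"roll":0},
  {"hand":-1,"x":0.234,"y":-0.084,"z":0.26,"roll":0},
  {"hand":-1,"x":0.234,"y":-0.084,"z":0.32,"roll":0},
  {"hand":-1,"x":0.234,"y":-0.084,"z":0.38,"roll":0},
  {"hand":-1,"x":0.234,"y":-0.084,"z":0.411,"roll":0},
  {"hand":-1,"x":0.234,"y":-0.084,"z":0.411,"roll":0},
])

```text
time: 15.08
tool_pos: [0.4753, -0.0015, 0.0133]
tcp_rot: [-2.217, -2.217, 0.008]
wrist_force: [-0.3, -0.2, 0.3]
width: 1.0
grip_force: 0.0
```

Emit:
servo_tool([
  {"hand":1,"x":0,"y":0,"z":0,"roll":0},
  {"hand":1,"x":0,"y":0,"z":0,"roll":0},
  {"hand":1,"x":0,"y":0,"z":0,"roll":0},
  {"hand":1,"x":0,"y":0,"z":0,"roll":0},
  {"hand":1,"x":0,"y":0,"z":0,"roll":0},
  {"hand":1,"x":0,"y":0,"z":0,"roll":0},
  {"hand":1,"x":0,"y":0,"z":0,"roll":0},
  {"hand":1,"x":0,"y":0,"z":0,"roll":0},
  {"hand":1,"x":0,"y":0,"z":0,"roll":0},
], grip_force=20)

```text
time: 15.83
tool_pos: [0.4813, -0.0024, 0.0191]
tcp_rot: [2.222, 2.218, 0.004]
wrist_force: [-1.2, 1.6, 6.8]
width: 0.577
grip_force: 21.0
```

Emit:
servo_tool([
  {"hand":1,"x":0,"y":0,"z":-0.06,"roll":0},
  {"hand":1,"x":0,"y":0,"z":-0.13,"roll":0},
  {"hand":1,"x":0,"y":0,"z":-0.2,"roll":0},
  {"hand":1,"x":-0.03,"y":0.05,"z":-0.24,"roll":0},
  {"hand":1,"x":-0.066,"y":0.11,"z":-0.24,"roll":0},
  {"hand":1,"x":-0.103,"y":0.17,"z":-0.24,"roll":0},
  {"hand":1,"x":-0.14,"y":0.23,"z":-0.24,"roll":0},
  {"hand":1,"x":-0.175,"y":0.29,"z":-0.24,"roll":0},
  {"hand":1,"x":-0.211,"y":0.35,"z":-0.24,"roll":0},
  {"hand":1,"x":-0.241,"y":0.399,"z":-0.24,"roll":0},
])

```text
time: 16.67
tool_pos: [0.6811, -0.125, 0.138]
tcp_rot: [2.222, 2.218, 0.002]
wrist_force: [0.3, 0.2, 0.8]
width: 0.575
grip_force: 21.2
```

Emit:
servo_tool([
  {"hand":1,"x":0,"y":0,"z":0,"roll":0},
  {"hand":1,"x":0,"y":0,"z":0.05,"roll":0},
  {"hand":1,"x":0,"y":0,"z":0.11,"roll":0},
  {"hand":1,"x":0,"y":0,"z":0.17,"roll":0},
  {"hand":1,"x":0,"y":0,"z":0.2,"roll":0},
  {"hand":1,"x":0,"y":0,"z":0.22,"roll":0},
  {"hand":1,"x":0,"y":0,"z":0.22,"roll":0},
  {"hand":1,"x":0,"y":0,"z":0.22,"roll":0},
])

```text
time: 17.33
tool_pos: [0.679, -0.1233, 0.0277]
tcp_rot: [2.223, 2.22, 0.0]
wrist_force: [-0.2, -0.4, 1.1]
width: 0.577
grip_force: 21.2
```

```bash
python3 -c "
from h import *
plan(.6784,-.1212,.017)"
```

```text
x,y,z,roll [ 0.0042 -0.0013  0.0214] -0.0004 rows 0.3 tilt [ 6.e-04 -1.e-04 -1.e+00]
```

Emit:
servo_tool([
  {"hand":1,"x":0,"y":0,"z":0.008,"roll":0},
  {"hand":1,"x":0,"y":0,"z":0.013,"roll":0},
  {"hand":1,"x":0,"y":0,"z":0.017,"roll":0},
  {"hand":1,"x":0,"y":0,"z":0.017,"roll":0},
  {"hand":1,"x":0,"y":0,"z":0.017,"roll":0},
  {"hand":-1,"x":0,"y":0,"z":0.017,"roll":0},
  {"hand":-1,"x":0,"y":0,"z":0.017,"roll":0},
  {"hand":-1,"x":0,"y":0,"z":0.017,"roll":0},
  {"hand":-1,"x":0,"y":0,"z":0.017,"roll":0},
  {"hand":-1,"x":0,"y":0,"z":0.017,"roll":0},
])

```text
time: 18.17
tool_pos: [0.6786, -0.1233, 0.0184]
tcp_rot: [-2.223, -2.22, 0.0]
wrist_force: [-0.7, -0.2, 0.1]
width: 1.001
grip_force: 0.0
```

Emit:
servo_tool([
  {"hand":-1,"x":0,"y":0,"z":0,"roll":0},
  {"hand":-1,"x":0,"y":0,"z":-0.05,"roll":0},
  {"hand":-1,"x":0,"y":0,"z":-0.12,"roll":0},
  {"hand":-1,"x":0,"y":0,"z":-0.19,"roll":0},
  {"hand":-1,"x":-0.06,"y":0,"z":-0.26,"roll":0},
  {"hand":-1,"x":-0.12,"y":0,"z":-0.33,"roll":0},
  {"hand":-1,"x":-0.12,"y":0,"z":-0.36,"roll":0},
  {"hand":-1,"x":-0.12,"y":0,"z":-0.36,"roll":0},
  {"hand":-1,"x":-0.12,"y":0,"z":-0.36,"roll":0},
  {"hand":-1,"x":-0.12,"y":0,"z":-0.36,"roll":0},
])

```text
time: 19.0
tool_pos: [0.678, -0.1829, 0.1974]
tcp_rot: [-2.222, -2.219, 0.001]
wrist_force: [-0.6, -0.4, 0.0]
width: 0.998
grip_force: 0.0
```

```bash
python3 -c "
from h import *
look([('pot','RS',.678,-.121,0),('std','RS',.678,-.121,0)])
plan(.65,.075,.2)"
```

```text
[ 0.6776 -0.1825  0.1965]
pot RS [ 0.6788 -0.1216] 0.05 at px [257. 124.]
std RS [ 0.678  -0.1208] 0.029 at px [257. 123.]
x,y,z,roll [ 0.5144 -0.055  -0.0075] -0.0002 rows 6.2 tilt [-0.0041  0.0014 -1.    ]
```

The small round pot is within 1.2 mm of its stand's centre. Next is the small square pot, which has already been measured twice, to the pad.

```bash
python3 -c "
from h import *
plan(.6505,.138,.15,1.457)"
```

```text
x,y,z,roll [ 0.6402 -0.0537  0.0927] 0.036 rows 7.8 tilt [-0.0041  0.0014 -1.    ]
```

Emit:
servo_tool([
  {"hand":-1,"x":0.64,"y":-0.054,"z":0.09,"roll":0.036},
  {"hand":-1,"x":0.64,"y":-0.054,"z":0.09,"roll":0.036},
  {"hand":-1,"x":0.64,"y":-0.054,"z":0.09,"roll":0.036},
  {"hand":-1,"x":0.64,"y":-0.054,"z":0.09,"roll":0.036},
  {"hand":-1,"x":0.64,"y":-0.054,"z":0.09,"roll":0.036},
  {"hand":-1,"x":0.64,"y":-0.054,"z":0.09,"roll":0.036},
  {"hand":-1,"x":0.64,"y":-0.054,"z":0.09,"roll":0.036},
  {"hand":-1,"x":0.64,"y":-0.054,"z":0.09,"roll":0.036},
  {"hand":-1,"x":0.64,"y":-0.054,"z":0.09,"roll":0.036},
  {"hand":-1,"x":0.64,"y":-0.054,"z":0.09,"roll":0.036},
])

```text
time: 19.98
tool_pos: [0.6503, 0.1392, 0.1512]
tcp_rot: [-2.339, -2.095, 0.005]
wrist_force: [-0.3, 0.3, 0.2]
width: 1.002
grip_force: 0.0
```

Emit:
servo_tool([
  {"hand":-1,"x":0,"y":0,"z":0,"roll":0},
  {"hand":-1,"x":0,"y":0,"z":0,"roll":0},
  {"hand":-1,"x":0,"y":0,"z":0,"roll":0},
])

```text
time: 20.23
tool_pos: [0.6523, 0.1354, 0.1534]
tcp_rot: [2.347, 2.089, -0.0]
wrist_force: [-0.2, 0.4, -0.6]
width: 1.0
grip_force: 0.0
```

```bash
python3 -c "
from h import *
plan(.6505,.138,.016,1.457);read_camera('wrist');plan(.6505,.138,.016,1.457)"
```

```text
x,y,z,roll [ 0.0048 -0.0041  0.2747] -0.0008 rows 3.3 tilt [-1.e-04 -3.e-04 -1.e+00]
x,y,z,roll [ 0.0049 -0.0044  0.275 ] -0.0008 rows 3.3 tilt [ 1.e-04 -2.e-04 -1.e+00]
```

Descend, grip, then lift in the third call.

Emit:
servo_tool([
  {"hand":-1,"x":0.005,"y":-0.004,"z":0.04,"roll":0},
  {"hand":-1,"x":0.005,"y":-0.004,"z":0.09,"roll":0},
  {"hand":-1,"x":0.005,"y":-0.004,"z":0.14,"roll":0},
  {"hand":-1,"x":0.005,"y":-0.004,"z":0.19,"roll":0},
  {"hand":-1,"x":0.005,"y":-0.004,"z":0.23,"roll":0},
  {"hand":-1,"x":0.005,"y":-0.004,"z":0.26,"roll":0},
  {"hand":-1,"x":0.005,"y":-0.004,"z":0.275,"roll":0},
  {"hand":-1,"x":0.005,"y":-0.004,"z":0.275,"roll":0},
])

```text
time: 20.95
tool_pos: [0.6491, 0.1385, 0.0139]
tcp_rot: [-2.345, -2.088, 0.005]
wrist_force: [0.2, 0.7, -0.7]
width: 1.002
grip_force: 0.0
```

Emit:
servo_tool([
  {"hand":1,"x":0,"y":0,"z":0,"roll":0},
  {"hand":1,"x":0,"y":0,"z":0,"roll":0},
  {"hand":1,"x":0,"y":0,"z":0,"roll":0},
  {"hand":1,"x":0,"y":0,"z":0,"roll":0},
  {"hand":1,"x":0,"y":0,"z":0,"roll":0},
  {"hand":1,"x":0,"y":0,"z":0,"roll":0},
  {"hand":1,"x":0,"y":0,"z":0,"roll":0},
  {"hand":1,"x":0,"y":0,"z":0,"roll":0},
  {"hand":1,"x":0,"y":0,"z":0,"roll":0},
], grip_force=20)

```text
time: 21.7
tool_pos: [0.652, 0.1397, 0.0181]
tcp_rot: [2.343, 2.089, 0.005]
wrist_force: [-0.6, -0.7, 7.0]
width: 0.579
grip_force: 21.2
```

Emit:
servo_tool([
  {"hand":1,"x":0,"y":0,"z":-0.05,"roll":0},
  {"hand":1,"x":0,"y":0,"z":-0.11,"roll":0},
  {"hand":1,"x":0,"y":0,"z":-0.18,"roll":0},
  {"hand":1,"x":0,"y":0,"z":-0.24,"roll":0},
  {"hand":1,"x":0,"y":0,"z":-0.24,"roll":0},
  {"hand":1,"x":0,"y":0,"z":-0.24,"roll":0},
])

```text
time: 22.2
tool_pos: [0.6525, 0.14, 0.1395]
tcp_rot: [2.342, 2.089, 0.009]
wrist_force: [-0.4, 0.7, -1.1]
width: 0.581
grip_force: 21.3
```

```bash
python3 -c "
from h import *
plan(.477,-.001,.138);print(bot.read_state()['tool_pos'])"
```

```text
x,y,z,roll [-0.3202 -0.3166  0.0005] -0.0364 rows 5.4 tilt [ 0.0063  0.0012 -1.    ]
[0.6525317  0.13997511 0.13950921]
```

Emit:
servo_tool([
  {"hand":1,"x":-0.04,"y":-0.04,"z":0,"roll":-0.005},
  {"hand":1,"x":-0.09,"y":-0.09,"z":0,"roll":-0.01},
  {"hand":1,"x":-0.14,"y":-0.14,"z":0,"roll":-0.016},
  {"hand":1,"x":-0.19,"y":-0.19,"z":0,"roll":-0.02},
  {"hand":1,"x":-0.24,"y":-0.24,"z":0,"roll":-0.027},
  {"hand":1,"x":-0.29,"y":-0.285,"z":0,"roll":-0.033},
  {"hand":1,"x":-0.32,"y":-0.316,"z":0,"roll":-0.036},
  {"hand":1,"x":-0.32,"y":-0.316,"z":0,"roll":-0.036},
  {"hand":1,"x":-0.32,"y":-0.316,"z":0.04,"roll":-0.036},
  {"hand":1,"x":-0.32,"y":-0.316,"z":0.1,"roll":-0.036},
])

```text
time: 23.03
tool_pos: [0.4776, -0.0017, 0.0875]
tcp_rot: [2.221, 2.215, 0.007]
wrist_force: [1.2, 0.2, -1.2]
width: 0.584
grip_force: 21.3
```

Emit:
servo_tool([
  {"hand":1,"x":0,"y":0,"z":0.05,"roll":0},
  {"hand":1,"x":0,"y":0,"z":0.09,"roll":0},
  {"hand":1,"x":0,"y":0,"z":0.12,"roll":0},
  {"hand":1,"x":0,"y":0,"z":0.13,"roll":0},
  {"hand":1,"x":0,"y":0,"z":0.136,"roll":0},
  {"hand":1,"x":0,"y":0,"z":0.136,"roll":0},
  {"hand":1,"x":0,"y":0,"z":0.136,"roll":0},
])

```text
time: 23.62
tool_pos: [0.4746, -0.001, 0.0179]
tcp_rot: [-2.222, -2.219, 0.002]
wrist_force: [-2.0, -0.1, 4.0]
width: 0.586
grip_force: 23.2
```

Emit:
servo_tool([
  {"hand":-1,"x":0,"y":0,"z":0,"roll":0},
  {"hand":-1,"x":0,"y":0,"z":0,"roll":0},
  {"hand":-1,"x":0,"y":0,"z":0,"roll":0},
  {"hand":-1,"x":0,"y":0,"z":0,"roll":0},
  {"hand":-1,"x":0,"y":0,"z":0,"roll":0},
  {"hand":-1,"x":0,"y":0,"z":0,"roll":0},
  {"hand":-1,"x":0,"y":0,"z":-0.05,"roll":0},
  {"hand":-1,"x":0,"y":0,"z":-0.12,"roll":0},
  {"hand":-1,"x":0,"y":0,"z":-0.19,"roll":0},
  {"hand":-1,"x":0,"y":0,"z":-0.26,"roll":0},
])

```text
time: 24.45
tool_pos: [0.4744, -0.0014, 0.149]
tcp_rot: [-2.223, -2.219, 0.001]
wrist_force: [0.7, -0.3, -0.3]
width: 1.002
grip_force: 0.0
```

```bash
python3 -c "
from h import *
plan(.466,-.331,.22);print(bot.read_state()['tool_pos'])"
```

```text
x,y,z,roll [-0.6592 -0.016  -0.1421] -0.0005 rows 8.1 tilt [-1.2e-03  1.0e-04 -1.0e+00]
[ 0.47443718 -0.0014204   0.14896483]
```

Emit:
servo_tool([
  {"hand":-1,"x":-0.05,"y":0,"z":-0.1,"roll":0},
  {"hand":-1,"x":-0.66,"y":-0.016,"z":-0.14,"roll":0},
  {"hand":-1,"x":-0.66,"y":-0.016,"z":-0.14,"roll":0},
  {"hand":-1,"x":-0.66,"y":-0.016,"z":-0.14,"roll":0},
  {"hand":-1,"x":-0.66,"y":-0.016,"z":-0.14,"roll":0},
  {"hand":-1,"x":-0.66,"y":-0.016,"z":-0.14,"roll":0},
  {"hand":-1,"x":-0.66,"y":-0.016,"z":-0.14,"roll":0},
  {"hand":-1,"x":-0.66,"y":-0.016,"z":-0.14,"roll":0},
  {"hand":-1,"x":-0.66,"y":-0.016,"z":-0.14,"roll":0},
  {"hand":-1,"x":-0.66,"y":-0.016,"z":-0.14,"roll":0},
])

```text
time: 25.28
tool_pos: [0.4664, -0.3364, 0.2186]
tcp_rot: [2.226, 2.213, -0.002]
wrist_force: [0.6, 0.5, 0.7]
width: 1.001
grip_force: 0.0
```

Emit:
servo_tool([
  {"hand":-1,"x":0,"y":0,"z":0,"roll":0},
  {"hand":-1,"x":0,"y":0,"z":0,"roll":0},
  {"hand":-1,"x":0,"y":0,"z":0,"roll":0},
  {"hand":-1,"x":0,"y":0,"z":0,"roll":0},
])

```text
time: 25.62
tool_pos: [0.4667, -0.33, 0.2177]
tcp_rot: [-2.221, -2.221, -0.0]
wrist_force: [0.3, -0.0, 0.3]
width: 1.0
grip_force: 0.0
```

```bash
python3 -c "
from h import *
look([('pot','RL',.466,-.271,0),('std','SS',.463,-.267,.2)],'w5f.png',3)
plan(.466,-.271,.03)"
```

```text
[ 0.4668 -0.3301  0.2178]
pot RL [ 0.4653 -0.2726] 0.03 at px [255. 126.]
std SS [ 0.4608 -0.2681  0.2117] 0.025 at px [251. 123.]
x,y,z,roll [ 0.1188 -0.0017  0.3759] -0.0 rows 4.7 tilt [ 0.e+00  1.e-04 -1.e+00]
```

View pics/w5f.png

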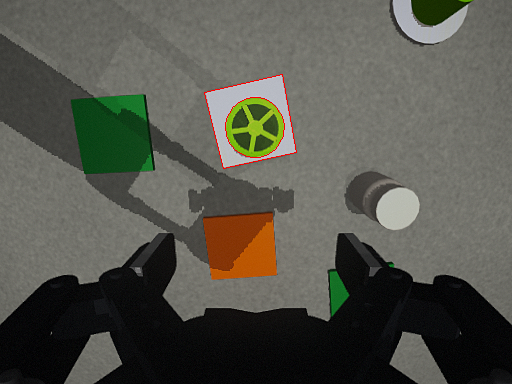

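The white stand at (251,123) fits, and the orange (240,245) and green (112,133) plates are empty look-alikes. I now grasp the large round pot.

Emit:
servo_tool([
  {"hand":-1,"x":0.06,"y":-0.003,"z":0.05,"roll":0},
  {"hand":-1,"x":0.115,"y":-0.003,"z":0.09,"roll":0},
  {"hand":-1,"x":0.115,"y":-0.003,"z":0.13,"roll":0},
  {"hand":-1,"x":0.115,"y":-0.003,"z":0.17,"roll":0},
  {"hand":-1,"x":0.115,"y":-0.003,"z":0.22,"roll":0},
  {"hand":-1,"x":0.115,"y":-0.003,"z":0.28,"roll":0},
  {"hand":-1,"x":0.115,"y":-0.003,"z":0.33,"roll":0},
  {"hand":-1,"x":0.115,"y":-0.003,"z":0.365,"roll":0},
  {"hand":-1,"x":0.115,"y":-0.003,"z":0.375,"roll":0},
  {"hand":-1,"x":0.115,"y":-0.003,"z":0.375,"roll":0},
])

```text
time: 26.6
tool_pos: [0.4639, -0.2726, 0.0288]
tcp_rot: [-2.22, -2.218, 0.001]
wrist_force: [0.4, 0.4, 0.5]
width: 1.003
grip_force: 0.0
```

Emit:
servo_tool([
  {"hand":1,"x":0,"y":0,"z":0,"roll":0},
  {"hand":1,"x":0,"y":0,"z":0,"roll":0},
  {"hand":1,"x":0,"y":0,"z":0,"roll":0},
  {"hand":1,"x":0,"y":0,"z":0,"roll":0},
  {"hand":1,"x":0,"y":0,"z":0,"roll":0},
  {"hand":1,"x":0,"y":0,"z":0,"roll":0},
  {"hand":1,"x":0,"y":0,"z":0,"roll":0},
  {"hand":1,"x":0,"y":0,"z":0,"roll":0},
], grip_force=25)

```text
time: 27.27
tool_pos: [0.4669, -0.2749, 0.0326]
tcp_rot: [2.221, 2.217, 0.001]
wrist_force: [0.3, 0.6, 5.9]
width: 0.751
grip_force: 28.4
```

Emit:
servo_tool([
  {"hand":1,"x":0,"y":0,"z":-0.05,"roll":0},
  {"hand":1,"x":0,"y":0,"z":-0.11,"roll":0},
  {"hand":1,"x":0,"y":0,"z":-0.18,"roll":0},
  {"hand":1,"x":0,"y":0,"z":-0.25,"roll":0},
  {"hand":1,"x":0,"y":0,"z":-0.25,"roll":0},
  {"hand":1,"x":0,"y":0,"z":-0.25,"roll":0},
])

```text
time: 27.77
tool_pos: [0.4673, -0.2754, 0.1592]
tcp_rot: [2.218, 2.215, 0.002]
wrist_force: [-0.3, 0.1, -1.9]
width: 0.749
grip_force: 28.3
```

```bash
python3 -c "
from h import *
plan(.6465,.1365,.155)"
```

```text
x,y,z,roll [0.8244 0.3569 0.0072] -0.0005 rows 10.8 tilt [ 0.0062 -0.0041 -1.    ]
```

Emit:
servo_tool([
  {"hand":1,"x":0.05,"y":0.028,"z":0,"roll":0},
  {"hand":1,"x":0.115,"y":0.064,"z":-0.01,"roll":0},
  {"hand":1,"x":0.18,"y":0.101,"z":-0.03,"roll":0},
  {"hand":1,"x":0.245,"y":0.137,"z":-0.03,"roll":0},
  {"hand":1,"x":0.31,"y":0.174,"z":-0.03,"roll":0},
  {"hand":1,"x":0.375,"y":0.21,"z":-0.03,"roll":0},
  {"hand":1,"x":0.44,"y":0.247,"z":-0.03,"roll":0},
  {"hand":1,"x":0.505,"y":0.283,"z":-0.03,"roll":0},
  {"hand":1,"x":0.57,"y":0.32,"z":-0.03,"roll":0},
  {"hand":1,"x":0.62,"y":0.348,"z":-0.03,"roll":0},
])

```text
time: 28.6
tool_pos: [0.6395, 0.0385, 0.1683]
tcp_rot: [-2.22, -2.219, 0.002]
wrist_force: [0.8, -1.0, -1.1]
width: 0.752
grip_force: 28.3
```

Emit:
servo_tool([
  {"hand":1,"x":0.025,"y":0.014,"z":0,"roll":0},
  {"hand":1,"x":0.025,"y":0.014,"z":0,"roll":0},
  {"hand":1,"x":0.025,"y":0.014,"z":0,"roll":0},
  {"hand":1,"x":0.025,"y":0.014,"z":0,"roll":0},
  {"hand":1,"x":0.025,"y":0.014,"z":0,"roll":0},
  {"hand":1,"x":0.025,"y":0.014,"z":0,"roll":0},
])

```text
time: 29.1
tool_pos: [0.646, 0.0468, 0.1703]
tcp_rot: [-2.225, -2.218, 0.001]
wrist_force: [0.3, 0.0, -0.9]
width: 0.748
grip_force: 28.3
```

```bash
python3 -c "
from h import *
look([('std','RL',.646,.136,0)],'w6f.png',3)
plan(.6465,.1365,.155)"
```

```text
[0.6462 0.047  0.1705]
std RL [0.6452 0.1364] 0.017 at px [255.  97.]
x,y,z,roll [ 0.1784 -0.0005  0.0314] -0.0009 rows 2.2 tilt [ 2.e-04 -1.e-04 -1.e+00]
```

View pics/w6f.png

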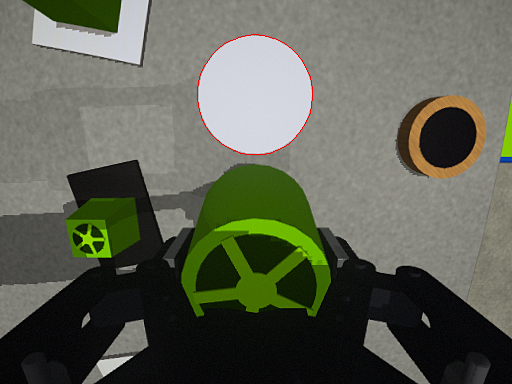

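The picture shows the pot held upright and the round stand centred at pixel (255,97), which is (.6452,.1364).

Emit:
servo_tool([
  {"hand":1,"x":0.06,"y":-0.002,"z":0,"roll":0},
  {"hand":1,"x":0.12,"y":-0.002,"z":0,"roll":0},
  {"hand":1,"x":0.174,"y":-0.002,"z":0.03,"roll":0},
  {"hand":1,"x":0.174,"y":-0.002,"z":0.08,"roll":0},
  {"hand":1,"x":0.174,"y":-0.002,"z":0.14,"roll":0},
  {"hand":1,"x":0.174,"y":-0.002,"z":0.2,"roll":0},
  {"hand":1,"x":0.174,"y":-0.002,"z":0.24,"roll":0},
  {"hand":1,"x":0.174,"y":-0.002,"z":0.26,"roll":0},
  {"hand":1,"x":0.174,"y":-0.002,"z":0.26,"roll":0},
  {"hand":1,"x":0.174,"y":-0.002,"z":0.26,"roll":0},
])

```text
time: 30.08
tool_pos: [0.646, 0.1351, 0.0407]
tcp_rot: [-2.223, -2.219, 0.0]
wrist_force: [-0.2, -0.6, 0.1]
width: 0.752
grip_force: 28.3
```

Emit:
servo_tool([
  {"hand":1,"x":0,"y":0,"z":0.008,"roll":0},
  {"hand":1,"x":0,"y":0,"z":0.012,"roll":0},
  {"hand":1,"x":0,"y":0,"z":0.016,"roll":0},
  {"hand":1,"x":0,"y":0,"z":0.016,"roll":0},
  {"hand":1,"x":0,"y":0,"z":0.016,"roll":0},
  {"hand":-1,"x":0,"y":0,"z":0.016,"roll":0},
  {"hand":-1,"x":0,"y":0,"z":0.016,"roll":0},
  {"hand":-1,"x":0,"y":0,"z":0.016,"roll":0},
  {"hand":-1,"x":0,"y":0,"z":0.016,"roll":0},
  {"hand":-1,"x":0,"y":0,"z":0.016,"roll":0},
])

```text
time: 30.92
tool_pos: [0.6459, 0.1353, 0.0326]
tcp_rot: [2.223, 2.22, 0.0]
wrist_force: [-0.9, -0.1, 0.7]
width: 0.998
grip_force: 0.0
```

Emit:
servo_tool([
  {"hand":-1,"x":0,"y":0,"z":0,"roll":0},
  {"hand":-1,"x":0,"y":0,"z":-0.05,"roll":0},
  {"hand":-1,"x":0,"y":0,"z":-0.12,"roll":0},
  {"hand":-1,"x":0,"y":0,"z":-0.19,"roll":0},
  {"hand":-1,"x":-0.06,"y":0,"z":-0.26,"roll":0},
  {"hand":-1,"x":-0.12,"y":0,"z":-0.33,"roll":0},
  {"hand":-1,"x":-0.14,"y":0,"z":-0.36,"roll":0},
  {"hand":-1,"x":-0.14,"y":0,"z":-0.36,"roll":0},
  {"hand":-1,"x":-0.14,"y":0,"z":-0.36,"roll":0},
  {"hand":-1,"x":-0.14,"y":0,"z":-0.36,"roll":0},
])

```text
time: 31.75
tool_pos: [0.6451, 0.0655, 0.2116]
tcp_rot: [-2.223, -2.219, 0.001]
wrist_force: [-0.7, 0.5, -1.5]
width: 1.0
grip_force: 0.0
```

```bash
python3 -c "
from h import *
look([('pot','RL',.6452,.1364,0),('std','RL',.6452,.1364,0)])
plan(.476,-.07,.2)"
```

```text
[0.6447 0.0658 0.2107]
pot RL [0.6455 0.1373] 0.03 at px [257. 115.]
std RL [0.6453 0.1364] 0.023 at px [257. 116.]
x,y,z,roll [-0.2723 -0.3365  0.0213] -0.0002 rows 5.2 tilt [-0.004 -0.    -1.   ]
```

The large round pot is within 1 mm. Now I view the small square pot on the pad.

Emit:
servo_tool([
  {"hand":-1,"x":-0.27,"y":-0.336,"z":0.02,"roll":0},
  {"hand":-1,"x":-0.27,"y":-0.336,"z":0.02,"roll":0},
  {"hand":-1,"x":-0.27,"y":-0.336,"z":0.02,"roll":0},
  {"hand":-1,"x":-0.27,"y":-0.336,"z":0.02,"roll":0},
  {"hand":-1,"x":-0.27,"y":-0.336,"z":0.02,"roll":0},
  {"hand":-1,"x":-0.27,"y":-0.336,"z":0.02,"roll":0},
  {"hand":-1,"x":-0.27,"y":-0.336,"z":0.02,"roll":0},
  {"hand":-1,"x":-0.27,"y":-0.336,"z":0.02,"roll":0},
  {"hand":-1,"x":-0.27,"y":-0.336,"z":0.02,"roll":0},
  {"hand":-1,"x":-0.27,"y":-0.336,"z":0.02,"roll":0},
])

```text
time: 32.73
tool_pos: [0.4789, -0.0686, 0.2025]
tcp_rot: [2.221, 2.221, 0.001]
wrist_force: [0.9, -0.2, -0.3]
width: 1.002
grip_force: 0.0
```

```bash
python3 -c "
from h import *
look([('pot','SS',.4746,0,0)])
plan(.4746,-.0,.016)"
```

```text
[ 0.4787 -0.0686  0.2025]
pot SS [ 0.4744 -0.0032  0.0032] 0.026 at px [252. 120.]
x,y,z,roll [ 0.1375 -0.0076  0.3729] -0.0 rows 4.8 tilt [-1.e-04  1.e-04 -1.e+00]
```

Emit:
servo_tool([
  {"hand":-1,"x":0.06,"y":-0.004,"z":0.05,"roll":-0.001},
  {"hand":-1,"x":0.131,"y":-0.009,"z":0.09,"roll":-0.001},
  {"hand":-1,"x":0.131,"y":-0.009,"z":0.14,"roll":-0.001},
  {"hand":-1,"x":0.131,"y":-0.009,"z":0.18,"roll":-0.001},
  {"hand":-1,"x":0.131,"y":-0.009,"z":0.23,"roll":-0.001},
  {"hand":-1,"x":0.131,"y":-0.009,"z":0.28,"roll":-0.001},
  {"hand":-1,"x":0.131,"y":-0.009,"z":0.33,"roll":-0.001},
  {"hand":-1,"x":0.131,"y":-0.009,"z":0.36,"roll":-0.001},
  {"hand":-1,"x":0.131,"y":-0.009,"z":0.372,"roll":-0.001},
  {"hand":-1,"x":0.131,"y":-0.009,"z":0.372,"roll":-0.001},
])

```text
time: 33.72
tool_pos: [0.4718, -0.0035, 0.0147]
tcp_rot: [-2.217, -2.222, 0.004]
wrist_force: [0.3, -1.0, 0.4]
width: 0.999
grip_force: 0.0
```

Emit:
servo_tool([
  {"hand":1,"x":0,"y":0,"z":0,"roll":0},
  {"hand":1,"x":0,"y":0,"z":0,"roll":0},
  {"hand":1,"x":0,"y":0,"z":0,"roll":0},
  {"hand":1,"x":0,"y":0,"z":0,"roll":0},
  {"hand":1,"x":0,"y":0,"z":0,"roll":0},
  {"hand":1,"x":0,"y":0,"z":0,"roll":0},
  {"hand":1,"x":0,"y":0,"z":0,"roll":0},
  {"hand":1,"x":0,"y":0,"z":0,"roll":0},
  {"hand":1,"x":0,"y":0,"z":0,"roll":0},
], grip_force=20)

```text
time: 34.47
tool_pos: [0.4747, -0.004, 0.0181]
tcp_rot: [2.218, 2.221, 0.003]
wrist_force: [-1.1, 1.1, 7.1]
width: 0.584
grip_force: 20.7
```

Emit:
servo_tool([
  {"hand":1,"x":0,"y":0,"z":-0.05,"roll":0},
  {"hand":1,"x":0,"y":0,"z":-0.11,"roll":0},
  {"hand":1,"x":0,"y":0,"z":-0.18,"roll":0},
  {"hand":1,"x":0,"y":0,"z":-0.24,"roll":0},
  {"hand":1,"x":0,"y":0,"z":-0.24,"roll":0},
  {"hand":1,"x":0,"y":0,"z":-0.24,"roll":0},
])

```text
time: 34.97
tool_pos: [0.4754, -0.0041, 0.1394]
tcp_rot: [2.216, 2.22, 0.007]
wrist_force: [-1.0, 0.1, -0.9]
width: 0.585
grip_force: 21.6
```

```bash
python3 -c "
from h import *
plan(.4608,-.2681,.138,1.5708+.2117)"
```

```text
x,y,z,roll [-0.5279 -0.03    0.0029] -0.0669 rows 6.3 tilt [ 6.6e-03 -4.0e-04 -1.0e+00]
```

Emit:
servo_tool([
  {"hand":1,"x":-0.05,"y":-0.003,"z":0,"roll":-0.006},
  {"hand":1,"x":-0.115,"y":-0.006,"z":0,"roll":-0.014},
  {"hand":1,"x":-0.18,"y":-0.009,"z":0,"roll":-0.022},
  {"hand":1,"x":-0.245,"y":-0.013,"z":0,"roll":-0.03},
  {"hand":1,"x":-0.31,"y":-0.016,"z":0,"roll":-0.038},
  {"hand":1,"x":-0.375,"y":-0.019,"z":0,"roll":-0.046},
  {"hand":1,"x":-0.44,"y":-0.023,"z":0,"roll":-0.055},
  {"hand":1,"x":-0.5,"y":-0.026,"z":0,"roll":-0.063},
  {"hand":1,"x":-0.53,"y":-0.027,"z":0,"roll":-0.066},
  {"hand":1,"x":-0.53,"y":-0.027,"z":0,"roll":-0.066},
])

```text
time: 35.8
tool_pos: [0.4589, -0.2715, 0.1348]
tcp_rot: [-1.98, -2.437, 0.002]
wrist_force: [-0.0, -0.2, -0.0]
width: 0.585
grip_force: 21.6
```

Emit:
servo_tool([
  {"hand":1,"x":0,"y":0,"z":0.04,"roll":0},
  {"hand":1,"x":0,"y":0,"z":0.1,"roll":0},
  {"hand":1,"x":0,"y":0,"z":0.16,"roll":0},
  {"hand":1,"x":0,"y":0,"z":0.2,"roll":0},
  {"hand":1,"x":0,"y":0,"z":0.22,"roll":0},
  {"hand":1,"x":0,"y":0,"z":0.22,"roll":0},
  {"hand":1,"x":0,"y":0,"z":0.22,"roll":0},
  {"hand":1,"x":0,"y":0,"z":0.22,"roll":0},
])

```text
time: 36.47
tool_pos: [0.4611, -0.2692, 0.0276]
tcp_rot: [1.976, 2.44, 0.0]
wrist_force: [-0.7, 1.0, -0.6]
width: 0.589
grip_force: 21.6
```

```bash
python3 -c "
from h import *
plan(.4608,-.2689,.018,1.5708+.2117);read_camera('wrist');plan(.4608,-.2689,.018,1.5708+.2117)"
```

```text
x,y,z,roll [ 0.0008 -0.0005  0.0193] -0.0008 rows 0.2 tilt [ 0.0017 -0.001  -1.    ]
x,y,z,roll [ 0.0016 -0.001   0.0202] -0.0008 rows 0.2 tilt [ 0.0025 -0.0016 -1.    ]
```

Emit:
servo_tool([
  {"hand":1,"x":0.001,"y":0,"z":0.008,"roll":-0.001},
  {"hand":1,"x":0.001,"y":0,"z":0.014,"roll":-0.001},
  {"hand":1,"x":0.001,"y":0,"z":0.018,"roll":-0.001},
  {"hand":1,"x":0.001,"y":0,"z":0.018,"roll":-0.001},
  {"hand":1,"x":0.001,"y":0,"z":0.018,"roll":-0.001},
  {"hand":-1,"x":0.001,"y":0,"z":0.018,"roll":-0.001},
  {"hand":-1,"x":0.001,"y":0,"z":0.018,"roll":-0.001},
  {"hand":-1,"x":0.001,"y":0,"z":0.018,"roll":-0.001},
  {"hand":-1,"x":0.001,"y":0,"z":0.018,"roll":-0.001},
  {"hand":-1,"x":0.001,"y":0,"z":0.018,"roll":-0.001},
])

```text
time: 37.35
tool_pos: [0.4598, -0.2684, 0.0173]
tcp_rot: [-1.974, -2.444, 0.0]
wrist_force: [0.8, -0.1, -0.1]
width: 1.003
grip_force: 0.0
```

Emit:
servo_tool([
  {"hand":-1,"x":0,"y":0,"z":0,"roll":0},
  {"hand":-1,"x":0,"y":0,"z":-0.05,"roll":0},
  {"hand":-1,"x":0,"y":0,"z":-0.12,"roll":0},
  {"hand":-1,"x":0,"y":0,"z":-0.19,"roll":0},
  {"hand":-1,"x":-0.06,"y":0,"z":-0.26,"roll":0},
  {"hand":-1,"x":-0.12,"y":0,"z":-0.33,"roll":0},
  {"hand":-1,"x":-0.12,"y":0,"z":-0.36,"roll":0},
  {"hand":-1,"x":-0.12,"y":0,"z":-0.36,"roll":0},
  {"hand":-1,"x":-0.12,"y":0,"z":-0.36,"roll":0},
  {"hand":-1,"x":-0.12,"y":0,"z":-0.36,"roll":0},
])

```text
time: 38.18
tool_pos: [0.4718, -0.3264, 0.1963]
tcp_rot: [-1.973, -2.442, -0.0]
wrist_force: [0.1, 0.4, -0.1]
width: 0.995
grip_force: 0.0
```

```bash
python3 -c "
from h import *
look([('pot','SS',.461,-.268,.21),('std','SS',.461,-.268,.21)])
snap('scene','end.png');cv2.imwrite('pics/endc.png',cv2.resize(cv2.imread('pics/end.png')[120:290,130:420],None,fx=2.5,fy=2.5))
plan(.46,.19,.2,1.5708-.228)"
```

```text
[ 0.4715 -0.326   0.1956]
pot SS [ 0.4593 -0.2682  0.2104] 0.037 at px [257. 126.]
std SS [ 0.461  -0.2679  0.2131] 0.025 at px [258. 126.]
x,y,z,roll [ 1.0133  0.1952 -0.0068] 0.1403 rows 12.4 tilt [-0.0029  0.0023 -1.    ]
```

View pics/endc.png

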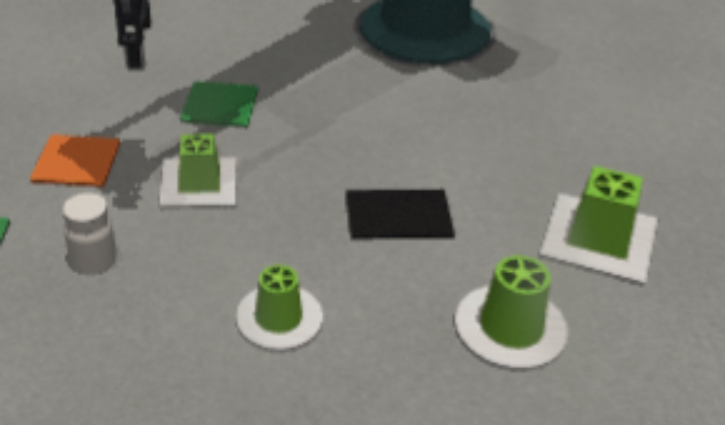

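The final picture shows all four pots upright on their own stands, within 2.4 mm of centre, with the jar untouched, the pad empty and the gripper clear. I hand it in.

```bash
python3 -c "
from h import *
print(ticket.finish_job())"
```

```text
the job is handed in; nothing more can be done
None
```

I moved all four pots to their own stands, upside down and upright, each within about 2.5 mm of centre by the wrist camera and the square pots lined up with their stand edges; the jar is where it was, and the job is handed in at about 38 s.

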